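Swing down the cabinet hatch with the hook pole

TASK

Take the hook pole out of its rest, hook its sideways peg into the eye on the closed high hatch of the supply cabinet and swing the hatch gently all the way down until it stops on its stays. Touch the cabinet only with the pole and never force it. Then unhook and lay the pole back in both saddles of its rest the way it lay, leaving the hatch fully down and the things around undisturbed.

Things in the scene. Friction and masses are not known exactly. Their poses are not given: they have to be found in the camera images.
- cabinet: white supply cabinet, 100 deep x 190 wide x 300 mm high, fixed. Origin at the centre of its underside, x into the cabinet (front face at x = -50 mm), y along its width, z up. The top 150 mm of the front is the aluminium hatch; below are two blind drawer fronts. More than 15 N from the pole on cabinet, hatch or eye does damage; gripper and arm must not touch them.
- hatch_hinge (a point): middle of the hatch's hinge line, on the cabinet's front face 150 mm above its underside; axes as the cabinet's (hinge line along y). The hatch, 170 wide x 138 mm high, stands up from this line, flush with the front face when closed. Does not move.
- eye_rail (a point): middle of the slotted rail on the hatch's outer face, 87 mm from the hinge line, mid-width; moves with the hatch; z along the hatch away from the hinge, -x out of its outer face. A steel eye on a 6 mm stem is clamped in this rail with its ring centre 22 mm out of the face and anywhere within 23 mm above or below this point: its true height is not reported, see or feel it. It does not shift in use.
- hatch (a joint): angle of the hatch: 0 closed (upright), grows as its top swings out and down on the cabinet's front side (-x), 1.2 rad fully down on its stays, a hard stop. Stiff hinge: 4 to 8 N at the eye move it, it stays where it is left. The eye is a closed ring of 4 mm wire, hole 13 mm, outside 21 mm; the hole's axis runs along the hinge line (y), so a peg enters sideways and the ring turns round it.
- pole_grip (a point): centre of the loose hook pole's handle, half-way up; x along the pole to the hook end, z up. Handle: grey bar 130 (x) x 14 (y) x 20 mm (z), gripped across the 14 mm here, between the saddles. A round shank of 10 mm runs from x = 65 to 165 mm at this height; at its end a blunt-ended peg of 7 mm diameter stands out sideways to y = +30 mm. 120 g.
- pole_peg (a point): point on the peg's axis, 16 mm out from the shank's axis (165, 16, 0 mm from pole_grip), same axes as the pole: the part of the peg that should lie in the eye.
- rest_seat (a point): where pole_grip lies, within 6 mm along x, with the pole in its rest; x towards the hook end; 40 mm above the trolley top. The rest is fixed: foot plate 124 x 46 x 6 mm with two open-topped saddles 44 mm before and behind this point, each 8 mm thick, 20 mm wide inside, flared at the top, floor 10 mm below this point, sides up to 57 mm above the trolley; 80 mm free between them.
- bench_timer: round twist timer, 62 mm across, 44 mm high, on the trolley, a bystander; origin at the centre of its underside
- specimen_cup: lidded specimen cup, 46 mm across, 59 mm high, a bystander; origin at the centre of its underside
- tape_roll: roll of dark tape lying flat, 58 mm across, 19 mm high, a bystander; origin at the centre of its underside
- bud_tub: tub of cotton buds, 77 mm across, 80 mm high, a bystander; origin at the centre of its underside

How it is judged:
On the way, in this order (a step that is already met when the one before it is completed fails the run):
1. the pole is lifted out of its rest (height (world z) of pole_grip above 0.09 m), for 0.2 s.
2. the hatch is swung fully down onto its stays (value of joint hatch above 1.17 rad), for 0.2 s.
At the end, for the whole second after the job is handed in: The hatch is fully down (joint above 1.17 rad of 1.2). The pole lies at rest in both saddles, the way it lay: handle centre within 18 mm horizontally and 4 mm vertically of rest_seat, upright within 0.1 rad, along the rest within 0.12 rad, hook end on the same side as before (value of joint hatch above 1.17 rad and horizontal distance between pole_grip and rest_seat below 0.018 m and z of pole_grip in the frame of rest_seat between -0.004 and 0.004 m and x of pole_peg in the frame of rest_seat above 0.14 m and angle between pole_grip's own z axis and vertical below 0.1 rad and angle between the x axis of pole_grip and the x axis of rest_seat, either way round below 0.12 rad and linear speed of pole below 0.02 m/s); the robot touches nothing.
It fails at once if the pole presses or pulls on the cabinet, its hatch or eye with more than 15 N (contact force between pole and cabinet above 15 N).
It fails at once if the fingers touch the cabinet or hatch (contact force between the fingers and cabinet above 1 N).
It fails at once if the arm touches the cabinet or hatch (contact force between the arm and cabinet above 1 N).
It fails at once if a bystander is moved by more than 15 mm (distance of any of bench_timer, specimen_cup, tape_roll, bud_tub from where it was at the start of the episode above 0.015 m).
It fails at once if a bystander is tipped (angle between any of bench_timer, specimen_cup, tape_roll, bud_tub's own z axis and vertical above 0.35 rad).
It also fails if it takes over 70 s, if anything falls off the work surface, if the arm or the gripper's body presses on something with over 40 N, if the wrist force passes 120 N, or if a joint passes its speed limit or range.

ROBOT

A 7-joint arm with a two-finger parallel gripper is mounted at the origin on a cart in front of the work surface, level with it; the furniture and walls round the work are solid. World frame = base frame: x ahead of the robot, y to its left, z up, the work surface at z = 0. Lengths are in m, angles in rad, forces in N, time in s.
With the tool pointing down it reaches from about 0.4 to 0.85 m from the base axis. Payload 4.5 kg.
Tool frame: the origin (TCP) lies midway between the tips of the shut fingers; the grasp point (between the pads) lies 19 mm behind it; z points along the fingers, y is the direction in which the jaws open and shut (so a half turn about z gives the same grasp; the last joint's range is limited). The gripper opens to 88 mm and grips with 3 to 60 N. Pads are 18 mm wide; open, the fingers measure 123 mm over their backs; the gripper's body (75 mm by 187 mm) begins 45 mm behind the grasp point.
Start: joints at [-1.281, 0.689, -0.195, 1.565, 0.157, 0.902, -0.215], TCP at [0.158, 0.605, 0.239] pointing down, gripper open.
Joint ranges: [-3.01, 3.01], [-0.46, 2.08], [-1.47, 1.51], [0.13, 2.56], [-1, 4.14], [0.04, 2.09], [-2.66, 2.66]. Speed limits (rad/s): [2.57, 2.57, 3.14, 3.14, 3.14, 3.14, 3.14].

INTERFACE

Orientations are given as a unit quaternion [x, y, z, w].
In Python, from plant import r, viewer gives the robot as it stands.
- The arm moves only by the tool play_rows, never from a script. Its argument "commands" is a list of rows, each an object with "delta_rot": the turn, a rotation vector about the tool's x, y, z normalised to -1 to 1, where 1 is pi rad, a list of three; "travel": the shift along the tool's x, y, z normalised to -1 to 1, where 1 is 15 cm, a list of three; "gripper": the opening, from -1 (shut) to 1 (fully open). In form: [{"delta_rot": [wx, wy, wz], "travel": [x, y, z], "gripper": gripper}, ...]. A call has 1 to 12 rows; each row is the pose to reach, as a shift and turn from the pose commanded when the call began, along the tool's axes at that moment, turning the shorter way round; what a row does not reach only later rows make up. A row lasts 1/8 s, in which the tool goes at most 62.5 mm and 10.7 degrees, less where a joint would pass 70% of its speed; a pose out of reach is approached as far as the arm can. A call with a number of a shift or a turn outside -1 to 1 is refused whole. A call with a gripper value outside its range is refused whole. The fingers move at their own pace and stop on an object; "force" is the grip in N (left out, the last holds). Time passes only in rows, so rows that repeat a pose let the fingers close. It gives the time, the measured TCP pose, the force and the opening at its end, in the units of the state.
- r.get_state(): the state, without advancing time (a new reading comes with each control period).
- viewer.snapshot(name): name is "scene" or "side" or "wrist"; returns a dict with "color" (480x640x3 uint8, red, green, blue), "z_map" (480x640 float32, m along the optical axis (not along the pixel's ray), 0 where there is no reading), "fx", "fy", "cx", "cy" (pixels), "distortion" ([k1, k2, p1, p2, k3] as OpenCV has them; the pictures are not rectified), "origin" and "attitude" of the camera in the world. Camera axes: x right, y up, looking along -z (the intrinsics and any distortion apply to the point x, -y, -z); pixel columns grow to the right and rows downward; lengths in m; the calibration is good to about 2 mm. A picture is of the moment at which its call begins.
- r.finish_job(): hands the job in, once; it reports no verdict.
Trained networks look in the newest picture that a camera, given by its name, has taken for a name from the list of things; names that differ only in an ending like _2 or _b are one class to them, and where a whole thing is asked for, a point or a joint stands for the part that bears it (a point fixed in the world has none). Each returns a list of dicts, best first, with "conf" (0 to 1); they miss things now and then, are a little off and sometimes report something else, mostly with a low value. They report only what shows in the picture. A call takes as long as a camera call.
- viewer.outline_of(camera, label): "pixels" (480x640 bool, what is visible of it) and "at" ([column, row] in pixels, amid what is visible of it).
- viewer.pinpoint(camera, label): "at" ([column, row] in pixels: a listed point, or the origin of a listed thing).
The state is a dict: "clock": time; "q": joint angles; "qd": joint speeds; "joint_torque": joint torques, N m; "tool_pos": TCP position; "eef_rot": TCP orientation; "contact_force": force on the tool from outside, world axes, zero at the start; "moment": the same for the moment, N m; "opening": opening from 0.0 (shut) to 1.0 (fully open).
Only numpy, scipy, OpenCV 4.12 (cv2) and the standard library are available. Lean on these libraries where they do the work, as an engineer would, in place of code of your own. Each camera call takes 0.05 s, during which the arm holds its last target. There are 200 camera calls.

## Working session

There is one attempt and no reset: what is moved stays moved. The work goes in short steps, Python scripts to look and compute and a tool call to move; the robot and the scene stay as the last step left them, time stands still between calls to the robot, and variables do not carry over. Pictures are saved under pics/ and viewed, about 8 in all and at most 12, crops included, and the job is handed in when it is done.

Besides the shell and the picture viewer there is one more tool, called after ">>>" by a JSON object that holds its "fn" and its "kwargs", one argument or row to a line. play_rows: Moves the arm, as the interface text tells. Its arguments: {"type":"object","properties":{"commands":{"type":"array","items":{"type":"object","properties":{"delta_rot":{"type":"array","items":{"type":"number","minimum":-1,"maximum":1}},"travel":{"type":"array","items":{"type":"number","minimum":-1,"maximum":1}},"gripper":{"type":"number"}}}},"force":{"type":"number"}},"required":["commands"]}

```bash
mkdir -p pics; ls; cat > h.py <<'E'
import numpy as np, cv2
from scipy.spatial.transform import Rotation as R
from plant import r, viewer
def snap(n): return viewer.snapshot(n)
def att(s):
    a=np.array(s["attitude"],float)
    return a if a.shape==(3,3) else R.from_quat(a).as_matrix()
def ray(s,px):
    K=np.array([[s["fx"],0,s["cx"]],[0,s["fy"],s["cy"]],[0,0,1.]])
    p=cv2.undistortPoints(np.array(px,float).reshape(-1,1,2),K,np.array(s["distortion"],float)).reshape(-1,2)
    d=np.c_[p[:,0],-p[:,1],-np.ones(len(p))]
    return d@att(s).T      # depth-1 rays in world
def at_depth(s,px,z): return np.array(s["origin"])+ray(s,px)*np.reshape(z,(-1,1))
def at_height(s,px,h):
    o=np.array(s["origin"]); d=ray(s,px); return o+d*((h-o[2])/d[:,2])[:,None]
def proj(s,P):
    K=np.array([[s["fx"],0,s["cx"]],[0,s["fy"],s["cy"]],[0,0,1.]])
    c=(np.atleast_2d(P)-np.array(s["origin"]))@att(s); c=c*[1,-1,-1]
    return cv2.projectPoints(c.reshape(-1,1,3),np.zeros(3),np.zeros(3),K,np.array(s["distortion"],float))[0].reshape(-1,2)
def cloud(s,mask):
    v,u=np.nonzero(mask&(s["z_map"]>0)); return at_depth(s,np.c_[u,v],s["z_map"][v,u])
E
python3 - <<'E'
from h import *
print(r.get_state())
for c in ["scene","side","wrist"]:
    s=snap(c); cv2.imwrite(f"pics/{c}0.png",s["color"][:,:,::-1])
    print(c,s["origin"],s["attitude"],s["fx"],s["distortion"])
    for n in ["cabinet","hatch_hinge","eye_rail","pole_grip","pole_peg","rest_seat","bench_timer","specimen_cup","tape_roll","bud_tub"]:
        for d in viewer.pinpoint(c,n)[:2]:
            u,v=np.round(d["at"]).astype(int); 
            z=s["z_map"][min(max(v,0),479),min(max(u,0),639)]
            print(n,round(d["conf"],2),np.round(d["at"],1),at_depth(s,[d["at"]],z).round(3))
E
```

```text
pics
{'clock': 0.0, 'q': array([-1.2812012 ,  0.68997921, -0.19452023,  1.56634041,  0.15731314,
        0.90252527, -0.2151227 ]), 'qd': array([-0.00088558,  0.00108941,  0.0002706 ,  0.00048834, -0.00048016,
        0.00078959,  0.00073092]), 'joint_torque': array([-1.59039805e-04, -5.27555001e+01, -1.26709711e+00, -1.53430581e+01,
       -5.26428572e-02,  6.33103875e-03,  1.76079134e-04]), 'tool_pos': array([0.15802222, 0.60403177, 0.23791416]), 'eef_rot': array([ 1.27512297e-01,  9.91836554e-01, -9.28069282e-04, -4.60095120e-05]), 'contact_force': array([ 0.09328401, -0.06936905, -0.03762664]), 'moment': array([-0.0084753 ,  0.01272927, -0.00108851]), 'opening': 0.9986787554748883}
scene [0.78202988 0.63047922 0.82329678] [0.07962385 0.36382967 0.91230685 0.17024756] 540.6033979054737 [-0.14163488  0.          0.          0.          0.        ]
cabinet 0.93 [277.6 234.1] [[ 0.552 -0.111  0.058]]
cabinet 0.5 [288.9 302.9] [[0.581 0.034 0.021]]
hatch_hinge 0.58 [283.3 195.6] [[ 0.535 -0.122  0.146]]
eye_rail 0.7 [280.4 159.5] [[ 0.544 -0.104  0.246]]
eye_rail 0.28 [276.6 198. ] [[
[... 678 characters left out ...]
.536 -0.11   0.065]]
hatch_hinge 0.9 [296.3 192.7] [[ 0.544 -0.116  0.146]]
eye_rail 0.97 [290.3 165.3] [[ 0.552 -0.107  0.246]]
pole_grip 0.71 [349.3 320.6] [[0.468 0.166 0.048]]
pole_grip 0.21 [300.9 214. ] [[ 0.538 -0.112  0.073]]
pole_peg 0.85 [273.2 322.4] [[0.629 0.133 0.019]]
rest_seat 0.78 [352.1 320.9] [[0.462 0.168 0.048]]
bench_timer 0.97 [328.6 269.1] [[0.491 0.019 0.025]]
specimen_cup 0.86 [294.2 275.5] [[0.571 0.032 0.038]]
tape_roll 0.62 [384. 374.] [[0.411 0.277 0.002]]
bud_tub 0.96 [310.7 381.2] [[0.565 0.301 0.082]]
wrist [0.09163822 0.62189754 0.3849777 ] [-0.10608583 -0.08180212  0.60536044  0.78459732] 356.9637544900051 [0.0188487 0.        0.        0.        0.       ]
```

View pics/scene0.png

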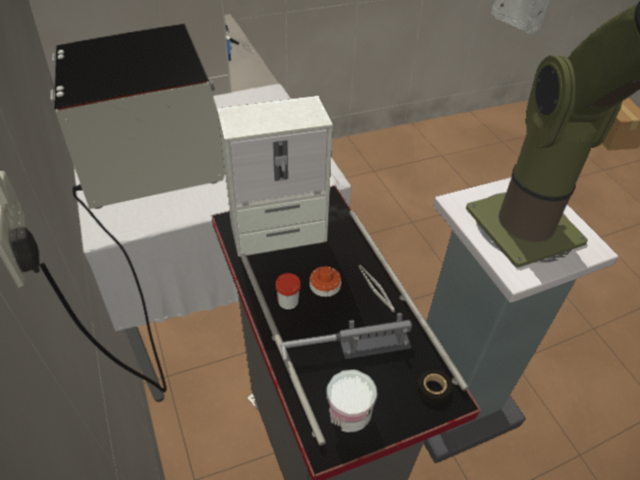

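```bash
python3 - <<'E'
from h import *
for c in ["scene","side"]:
    s=snap(c)
    for n in ["eye_rail","cabinet","pole_grip","rest_seat"]:
        for d in viewer.outline_of(c,n)[:1]:
            P=cloud(s,d["pixels"]); print(c,n,round(d["conf"],2),d["at"],len(P),P.min(0).round(3),P.max(0).round(3),np.median(P,0).round(3))
            if n=="cabinet":
                top=P[P[:,2]>0.29][:,:2]; print("top rect",cv2.minAreaRect((top*1000).astype(np.float32)))
                f=P[(P[:,2]<0.28)&(P[:,2]>0.02)]
                # front plane
                ln=cv2.fitLine(f[:,:2].astype(np.float32),cv2.DIST_HUBER,0,.001,.001).ravel();print("front line",ln)
    for n,h in [("pole_grip",.04),("rest_seat",.04),("pole_peg",.04),("bench_timer",0),("specimen_cup",0),("tape_roll",0),("bud_tub",0),("cabinet",0),("hatch_hinge",.15),("eye_rail",.237)]:
        for d in viewer.pinpoint(c,n)[:1]: print(n,round(d["conf"],2),at_height(s,[d["at"]],h).round(4))
    b=cv2.resize(s["color"][110:300,200:390],(760,760),interpolation=cv2.INTER_CUBIC)
    b=s["color"][120:370,200:430]; cv2.imwrite(f"pics/crop_{c}.png",cv2.resize(b,None,fx=2.4,fy=2.4,interpolation=cv2.INTER_CUBIC)[:,:,::-1])
E
```

```text
scene eye_rail 0.78 [283.6, 163.8] 5670 [ 0.457 -0.216  0.144] [ 0.628 -0.079  0.294] [ 0.545 -0.113  0.229]
scene cabinet 0.92 [277.3, 169.4] 15354 [-0.226 -1.607 -0.743] [ 0.636 -0.079  0.304] [ 0.546 -0.116  0.211]
top rect ((535.8966064453125, -161.63189697265625), (107.01969909667969, 190.94146728515625), 83.47222137451172)
front line [ 0.9920981  -0.12546448  0.578858   -0.11649786]
scene pole_grip 0.78 [356.4, 335.9] 1181 [ 0.404  0.102 -0.001] [0.635 0.181 0.053] [0.499 0.159 0.045]
scene rest_seat 0.82 [376.1, 343.9] 1224 [ 0.387  0.108 -0.003] [0.525 0.196 0.059] [0.465 0.171 0.007]
pole_grip 0.87 [[0.4668 0.1556 0.04  ]]
rest_seat 0.81 [[0.4616 0.1693 0.04  ]]
pole_peg 0.81 [[0.6313 0.1442 0.04  ]]
bench_timer 0.9 [[0.4924 0.0018 0.    ]]
specimen_cup 0.62 [[0.5802 0.0203 0.    ]]
bud_tub 0.61 [[0.5632 0.2719 0.    ]]
cabinet 0.8 [[ 0.5346 -0.171   0.    ]]
hatch_hinge 0.91 [[ 0.5419 -0.1154  0.15  ]]
eye_rail 0.91 [[ 0.5407 -0.1194  0.237 ]]
side eye_rail 0.6 [293.3, 168.2] 3559 [ 0.46  -0.13   0.149] [ 0.628 -0.081  0.294] [ 0.543 -0.114  0.231]
side cabinet 0.89 [294.1, 167.6] 10531 [ 0.382 -0.647 -0.078] [ 0.667 -0.081  0.306] [ 0.541 -0.118  0.231]
top rect ((537.41015625, -162.3855438232422), (107.51753234863281, 190.79656982421875), 83.7669906616211)
front line [ 0.9930364  -0.11780807  0.54333603 -0.11344992]
side pole_grip 0.67 [337.3, 317.4] 740 [ 0.405  0.131 -0.002] [0.635 0.186 0.06 ] [0.491 0.159 0.048]
side rest_seat 0.62 [352.8, 332.2] 828 [ 0.404  0.138 -0.004] [0.527 0.194 0.061] [0.466 0.171 0.007]
rest_seat 0.76 [[0.4629 0.1634 0.04  ]]
pole_peg 0.59 [[0.6256 0.1421 0.04  ]]
bench_timer 0.96 [[ 0.4904 -0.0049  0.    ]]
specimen_cup 0.94 [[0.5788 0.0095 0.    ]]
tape_roll 0.63 [[0.4587 0.1466 0.    ]]
bud_tub 0.77 [[0.5709 0.2715 0.    ]]
cabinet 0.89 [[ 0.5343 -0.1639  0.    ]]
hatch_hinge 0.67 [[ 0.5441 -0.1057  0.15  ]]
eye_rail 0.82 [[ 0.5443 -0.1159  0.237 ]]
```

```bash
python3 - <<'E'
from h import *
for c in ["scene","side"]:
    s=snap(c); d=viewer.outline_of(c,"hatch")
    hp=viewer.outline_of(c,"eye_rail")
    m=(hp or d)[0]["pixels"]; P=cloud(s,m)
    f=P[(P[:,2]>.17)&(P[:,2]<.285)&(P[:,1]>-.145)]
    # RANSAC-ish plane: iterate
    A=np.c_[f[:,0],f[:,2],np.ones(len(f))]; k=np.ones(len(f),bool)
    for _ in range(10):
        w=np.linalg.lstsq(A[k],f[k,1],rcond=None)[0]; e=f[:,1]-A@w; k=abs(e-np.median(e))<.004
    print(c,"plane y=",w.round(4),"yaw",np.degrees(np.arctan(w[0])))
    m2=np.zeros((480,640),bool); m2[130:200,255:315]=1
    Q=cloud(s,m2); vv,uu=np.nonzero(m2&(s["z_map"]>0))
    e=(Q[:,1]-np.c_[Q[:,0],Q[:,2],np.ones(len(Q))]@w)/np.hypot(1,w[0])
    k=(e>.008)&(e<.05)&(Q[:,2]>.16)&(Q[:,2]<.29)
    for i in np.nonzero(k)[0]: print(uu[i],vv[i],Q[i].round(4),e[i].round(4))
    b=s["color"][130:200,250:315]
    cv2.imwrite(f"pics/eye_{c}.png",cv2.resize(b,None,fx=8,fy=8,interpolation=cv2.INTER_CUBIC)[:,:,::-1])
a,b=[cv2.imread(f"pics/eye_{c}.png") for c in("scene","side")]
cv2.imwrite("pics/eyes.png",cv2.resize(np.hstack([a,b]),(800,430)))
E
```

```text
scene plane y= [-0.1216  0.0124 -0.0501] yaw -6.9315943204058375
285 156 [ 0.5356 -0.1032  0.2523] 0.0088
280 157 [ 0.5449 -0.1033  0.2524] 0.0098
281 157 [ 0.5426 -0.1047  0.2508] 0.0081
282 157 [ 0.5409 -0.1042  0.2507] 0.0084
285 157 [ 0.5357 -0.1032  0.2501] 0.0088
286 157 [ 0.534  -0.1027  0.25  ] 0.0091
275 158 [ 0.5533 -0.106   0.2505] 0.0081
276 158 [ 0.5519 -0.1044  0.2513] 0.0096
277 158 [ 0.5505 -0.103   0.2519] 0.0108
278 158 [ 0.5485 -0.1037  0.2509] 0.0099
279 158 [ 0.5463 -0.1047  0.2496] 0.0086
280 158 [ 0.5449 -0.1034  0.2501] 0.0097
281 158 [ 0.5427 -0.1045  0.2488] 0.0084
282 158 [ 0.5412 -0.1034  0.2492] 0.0093
283 158 [ 0.5393 -0.1035  0.2486] 0.009
284 158 [ 0.5381 -0.1017  0.2496] 0.0106
285 158 [ 0.536  -0.1022  0.2487] 0.0099
286 158 [ 0.5347 -0.1006  0.2494] 0.0113
275 159 [ 0.5533 -0.1062  0.2482] 0.008
276 159 [ 0.5523 -0.1035  0.2498] 0.0105
277 159 [ 0.55   -0.1048  0.2483] 0.009
278 159 [ 0.5488 -0.1029  0.2493] 0.0107
279 159 [ 0.5464 -0.1046  0.2475] 0.0088
280 159 [ 0.5446 -0.1044  0.2472] 0.0087
281 159 [ 0.5428 -0.1042  0.2469] 0.0088
282 159 [ 0.5
[... 5905 characters left out ...]
0295
295 170 [ 0.5436 -0.0997  0.2385] 0.0149
293 171 [ 0.5485 -0.0849  0.2524] 0.0302
294 171 [ 0.5462 -0.0899  0.2465] 0.0249
295 171 [ 0.5438 -0.0991  0.2362] 0.0156
293 172 [ 0.5487 -0.0839  0.2504] 0.0312
294 172 [ 0.5465 -0.0864  0.2473] 0.0284
295 172 [ 0.5441 -0.0949  0.2377] 0.0197
293 173 [ 0.5488 -0.0864  0.2447] 0.0287
294 173 [ 0.547  -0.0792  0.2523] 0.0357
295 173 [ 0.5444 -0.0931  0.2366] 0.0215
293 174 [ 0.549  -0.0837  0.2446] 0.0314
294 174 [ 0.547  -0.0829  0.2452] 0.032
295 174 [ 0.5447 -0.0894  0.2376] 0.0252
293 175 [ 0.5492 -0.0837  0.2416] 0.0315
294 175 [ 0.5473 -0.0812  0.244 ] 0.0337
295 175 [ 0.5449 -0.0876  0.2365] 0.0271
294 176 [ 0.5475 -0.0804  0.2418] 0.0345
```

View pics/eyes.png

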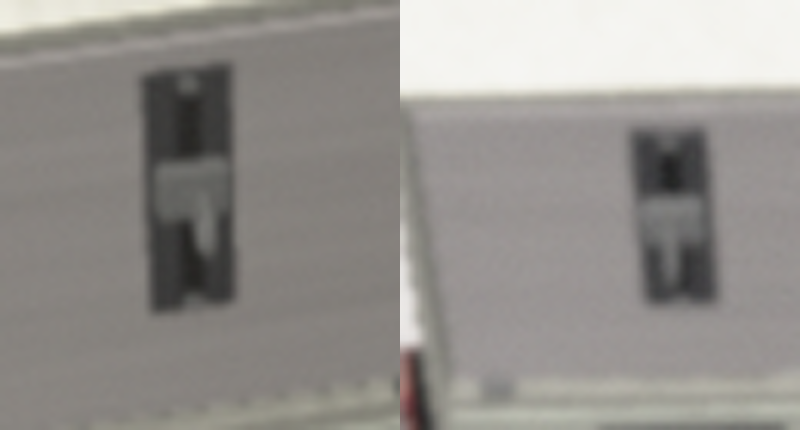

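```bash
cat >> h.py <<'E'
import json,os
Z=np.array([0,0,1.])
def cmd(): 
    if os.path.exists("cmd.json"): d=json.load(open("cmd.json")); return np.array(d["p"]),R.from_quat(d["q"])
    return np.array([.158,.605,.239]),R.from_quat([.1275123,.9918366,0,0])
def poleR(yaw,pitch=0,roll=0): return R.from_euler("ZYX",[yaw,-pitch,roll])   # hook-up pitch
FLIP=R.from_matrix(np.diag([-1.,1,-1]))                  # tool axes in pole frame
def tool_from_pole(pg,Rp,gx,TP=None):   # grip point gx along handle, grasp point at handle centre height
    Rt=Rp*(FLIP if TP is None else TP); return pg+Rp.apply([gx,0,0])+Rt.apply([0,0,.019]),Rt
def plan(targets,save=True):
    """targets: list of (p,R,gripper); prints rows; stores last as commanded"""
    p0,R0=cmd()
    for p,Rt,g in targets:
        t=R0.inv().apply(p-p0)/.15; w=(R0.inv()*Rt).as_rotvec()/np.pi
        t=t.round(3)+0.;w=w.round(3)+0.
        print('{"delta_rot":%s,"travel":%s,"gripper":%g}'%(json.dumps(w.tolist()),json.dumps(t.tolist()),g),end=",\n" )
    if save:
        json.dump({"p":(p0+R0.apply(t*.15)).tolist(),"q":(R0*R.from_rotvec(w*np.pi)).as_quat().tolist()},open("cmd.json","w"))
def interp(a,b,n,g):
    rv=(a[1].inv()*b[1]).as_rotvec()
    return [(a[0]+(b[0]-a[0])*k/n,a[1]*R.from_rotvec(rv*k/n),g) for k in range(1,n+1)]
E
python3 - <<'E'
from h import *
for c in ["scene","side"]:
    s=snap(c); d=viewer.outline_of(c,"pole_grip")[0]; P=cloud(s,d["pixels"])
    sh=P[(P[:,0]>.545)&(P[:,0]<.615)&(P[:,2]>.03)&(P[:,2]<.055)]
    hd=P[(P[:,0]>.40)&(P[:,0]<.53)&(P[:,2]>.046)&(P[:,2]<.0535)]
    for n,q in (("shank",sh),("handle",hd)):
        l=cv2.fitLine(q.astype(np.float32),cv2.DIST_HUBER,0,.001,.001).ravel(); print(c,n,len(q),l.round(4),q[:,:].min(0).round(3),q.max(0).round(3))
    a=P[P[:,2]>.03]; print("pole pts x",np.percentile(a[:,0],[0,1,99,100]).round(3)); t=a[a[:,0]>.62]; print("tip",t.min(0).round(3),t.max(0).round(3))
    b=s["color"][290:370,250:430]; cv2.imwrite(f"pics/pole_{c}.png",cv2.resize(b,None,fx=4.4,fy=4.4,interpolation=cv2.INTER_CUBIC)[:,:,::-1])
    for u in viewer.pinpoint(c,"rest_seat")[:1]+viewer.pinpoint(c,"pole_grip")[:1]+viewer.pinpoint(c,"pole_peg")[:1]: print(u["at"],at_height(s,[u["at"]],.04).round(4))
E
```

```text
scene shank 239 [ 0.9818 -0.1894 -0.0112  0.5894  0.1412  0.0435] [0.545 0.13  0.034] [0.615 0.153 0.048]
scene handle 491 [ 0.981  -0.1938  0.001   0.4686  0.1636  0.0496] [0.404 0.146 0.046] [0.53  0.183 0.053]
pole pts x [0.404 0.407 0.633 0.636]
tip [0.62  0.128 0.037] [0.636 0.162 0.048]
[379.3, 331.2] [[0.4581 0.1649 0.04  ]]
[373.4, 331.8] [[0.4685 0.1623 0.04  ]]
[286.8, 301.8] [[0.5885 0.0451 0.04  ]]
side shank 158 [ 9.829e-01 -1.840e-01  5.000e-04  5.795e-01  1.416e-01  4.460e-02] [0.545 0.129 0.036] [0.615 0.152 0.051]
side handle 326 [ 0.9802 -0.1982  0.0015  0.469   0.1629  0.0501] [0.406 0.144 0.046] [0.53  0.18  0.053]
pole pts x [0.406 0.408 0.635 0.638]
tip [0.62  0.126 0.038] [0.638 0.16  0.05 ]
[291.3, 274.1] [[0.5769 0.0291 0.04  ]]
[344.7, 321.4] [[0.4768 0.1628 0.04  ]]
[273.3, 321.3] [[0.6272 0.1411 0.04  ]]
```

View pics/pole_scene.png

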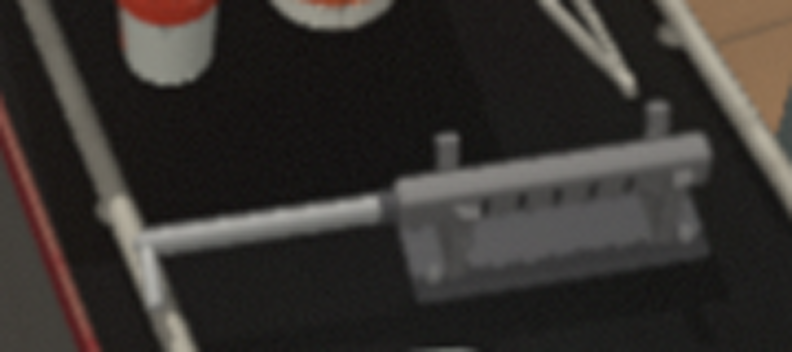

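```bash
python3 - <<'E'
from h import *
Rp=poleR(-.195); pg=np.array([.469,.163,.04])
p,Rt=tool_from_pole(pg,Rp,.020); print(p,Rt.as_quat())
up=p+[0,0,.129]; c=cmd()
print("yaw diff deg",np.degrees((c[1].inv()*Rt).magnitude()))
w=interp(c,(up,Rt),16,.2)
for k in range(4):
    print("call",k); plan(w[4*k:4*k+4])
print("down"); plan(interp(cmd(),(p,Rt),6,.2)+[(p,Rt,.2)])
E
```

```text
[0.48862095 0.15912467 0.021     ] [0.0973456  0.99525064 0.         0.        ]
yaw diff deg 3.479051062360304
call 0
{"delta_rot":[0.0, 0.0, -0.001],"travel":[-0.18, -0.145, 0.037],"gripper":0.2},
{"delta_rot":[0.0, 0.0, -0.002],"travel":[-0.361, -0.29, 0.074],"gripper":0.2},
{"delta_rot":[0.0, 0.0, -0.004],"travel":[-0.541, -0.435, 0.111],"gripper":0.2},
{"delta_rot":[0.0, 0.0, -0.005],"travel":[-0.721, -0.58, 0.148],"gripper":0.2},
call 1
{"delta_rot":[0.0, 0.0, -0.001],"travel":[-0.178, -0.147, 0.037],"gripper":0.2},
{"delta_rot":[0.0, 0.0, -0.002],"travel":[-0.356, -0.295, 0.074],"gripper":0.2},
{"delta_rot":[0.0, 0.0, -0.003],"travel":[-0.534, -0.443, 0.112],"gripper":0.2},
{"delta_rot":[0.0, 0.0, -0.005],"travel":[-0.712, -0.59, 0.149],"gripper":0.2},
call 2
{"delta_rot":[0.0, 0.0, -0.001],"travel":[-0.176, -0.151, 0.037],"gripper":0.2},
{"delta_rot":[0.0, 0.0, -0.002],"travel":[-0.351, -0.301, 0.074],"gripper":0.2},
{"delta_rot":[0.0, 0.0, -0.003],"travel":[-0.527, -0.452, 0.111],"gripper":0.2},
{"delta_rot":[0.0, 0.0, -0.004],"travel":[-0.702, -0.602, 0.148],"gripper":0.2},
call 3
{"delta_rot":[0.0, 0.0, -0.002],"travel":[-0.174, -0.153, 0.037],"gripper":0.2},
{"delta_rot":[0.0, 0.0, -0.003],"travel":[-0.348, -0.306, 0.074],"gripper":0.2},
{"delta_rot":[0.0, 0.0, -0.004],"travel":[-0.522, -0.458, 0.111],"gripper":0.2},
{"delta_rot":[0.0, 0.0, -0.005],"travel":[-0.695, -0.611, 0.148],"gripper":0.2},
down
{"delta_rot":[0.0, 0.0, 0.0],"travel":[0.0, 0.0, 0.143],"gripper":0.2},
{"delta_rot":[0.0, 0.0, 0.0],"travel":[0.0, 0.0, 0.287],"gripper":0.2},
{"delta_rot":[0.0, 0.0, 0.0],"travel":[0.0, 0.0, 0.43],"gripper":0.2},
{"delta_rot":[0.0, 0.0, 0.0],"travel":[0.0, 0.0, 0.574],"gripper":0.2},
{"delta_rot":[0.0, 0.0, 0.0],"travel":[0.0, 0.0, 0.717],"gripper":0.2},
{"delta_rot":[0.0, 0.0, 0.0],"travel":[0.0, 0.0, 0.86],"gripper":0.2},
{"delta_rot":[0.0, 0.0, 0.0],"travel":[0.0, 0.0, 0.86],"gripper":0.2},
```

>>> {"fn": "play_rows", "kwargs": {
  "commands": [
    {"delta_rot": [0.0,0.0,-0.001],"travel": [-0.18,-0.145,0.037],"gripper": 0.2},
    {"delta_rot": [0.0,0.0,-0.002],"travel": [-0.361,-0.29,0.074],"gripper": 0.2},
    {"delta_rot": [0.0,0.0,-0.004],"travel": [-0.541,-0.435,0.111],"gripper": 0.2},
    {"delta_rot": [0.0,0.0,-0.005],"travel": [-0.721,-0.58,0.148],"gripper": 0.2},
    {"delta_rot": [0.0,0.0,-0.005],"travel": [-0.721,-0.58,0.148],"gripper": 0.2}
  ]
}}

```text
clock: 4.58
tool_pos: [0.2432, 0.4903, 0.2162]
eef_rot: [0.122, 0.993, -0.001, 0.001]
contact_force: [-0.2, 0.5, -0.1]
opening: 0.599
```

>>> {"fn": "play_rows", "kwargs": {
  "commands": [
    {"delta_rot": [0.0,0.0,-0.001],"travel": [-0.178,-0.147,0.037],"gripper": 0.2},
    {"delta_rot": [0.0,0.0,-0.002],"travel": [-0.356,-0.295,0.074],"gripper": 0.2},
    {"delta_rot": [0.0,0.0,-0.003],"travel": [-0.534,-0.443,0.112],"gripper": 0.2},
    {"delta_rot": [0.0,0.0,-0.005],"travel": [-0.712,-0.59,0.149],"gripper": 0.2},
    {"delta_rot": [0.0,0.0,-0.005],"travel": [-0.712,-0.59,0.149],"gripper": 0.2}
  ]
}}

```text
clock: 5.2
tool_pos: [0.3249, 0.3803, 0.194]
eef_rot: [0.114, 0.993, -0.001, 0.0]
contact_force: [-0.4, 1.4, 0.4]
opening: 0.601
```

>>> {"fn": "play_rows", "kwargs": {
  "commands": [
    {"delta_rot": [0.0,0.0,-0.001],"travel": [-0.176,-0.151,0.037],"gripper": 0.2},
    {"delta_rot": [0.0,0.0,-0.002],"travel": [-0.351,-0.301,0.074],"gripper": 0.2},
    {"delta_rot": [0.0,0.0,-0.003],"travel": [-0.527,-0.452,0.111],"gripper": 0.2},
    {"delta_rot": [0.0,0.0,-0.004],"travel": [-0.702,-0.602,0.148],"gripper": 0.2},
    {"delta_rot": [0.0,0.0,-0.004],"travel": [-0.702,-0.602,0.148],"gripper": 0.2}
  ]
}}

```text
clock: 5.82
tool_pos: [0.4073, 0.2697, 0.1718]
eef_rot: [0.107, 0.994, -0.0, 0.0]
contact_force: [0.2, 1.0, 0.2]
opening: 0.599
```

>>> {"fn": "play_rows", "kwargs": {
  "commands": [
    {"delta_rot": [0.0,0.0,-0.002],"travel": [-0.174,-0.153,0.037],"gripper": 0.2},
    {"delta_rot": [0.0,0.0,-0.003],"travel": [-0.348,-0.306,0.074],"gripper": 0.2},
    {"delta_rot": [0.0,0.0,-0.004],"travel": [-0.522,-0.458,0.111],"gripper": 0.2},
    {"delta_rot": [0.0,0.0,-0.005],"travel": [-0.695,-0.611,0.148],"gripper": 0.2},
    {"delta_rot": [0.0,0.0,-0.005],"travel": [-0.695,-0.611,0.148],"gripper": 0.2}
  ]
}}

```text
clock: 6.45
tool_pos: [0.4901, 0.1587, 0.1496]
eef_rot: [0.099, 0.995, 0.0, 0.001]
contact_force: [-0.2, 0.5, 0.3]
opening: 0.603
```

```bash
python3 - <<'E'
from h import *
st=r.get_state(); print(st["clock"],st["tool_pos"],st["eef_rot"],st["opening"],st["q"].round(2),st["contact_force"])
s=snap("wrist"); cv2.imwrite("pics/w1.png",s["color"][:,:,::-1])
# project expected handle outline
Rp=poleR(-.195); pg=np.array([.469,.163,.04])
for q in ([-.065,-.007,.01],[-.065,.007,.01],[.065,-.007,.01],[.065,.007,.01],[.02,0,.01]): print(proj(s,pg+Rp.apply(q)).round(0))
E
```

```text
6.45 [0.49006721 0.15868812 0.14963969] [9.92581029e-02 9.95061540e-01 2.67738731e-04 5.37109889e-04] 0.6025273385940904 [-0.24  0.69 -0.27  1.98  0.35  0.51  0.62] [-0.22782104  0.54436492  0.26837456]
[[301. 115.]]
[[322. 115.]]
[[303. 299.]]
[[322. 299.]]
[[312. 241.]]
```

View pics/w1.png

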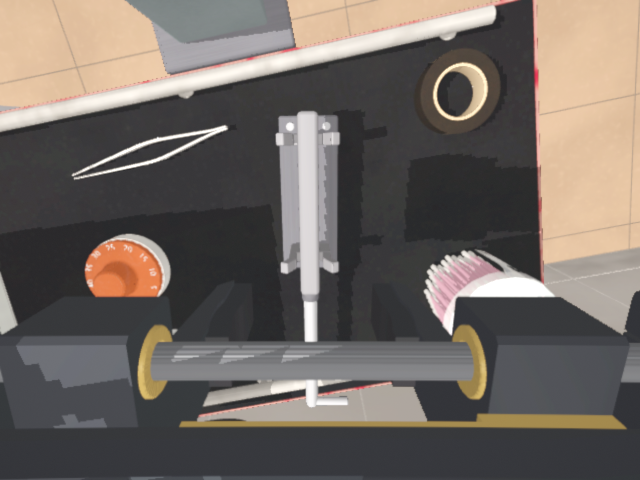

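```bash
python3 - <<'E'
from h import *
Rp=poleR(-.195); pg=np.array([.4675,.1615,.04]); p,Rt=tool_from_pole(pg,Rp,.014)
# undo the earlier unsent 'down' plan
c=cmd(); json.dump({"p":(c[0]+[0,0,.129]).tolist(),"q":c[1].as_quat().tolist()},open("cmd.json","w"))
print(cmd()[0]); hi=p.copy(); hi[2]=.11
plan(interp(cmd(),(hi,Rt),3,.2)+interp((hi,Rt),(p,Rt),5,.2)+[(p,Rt,.2)])
up=p+[0,0,.145]
print("up");plan(interp((p,Rt),(up,Rt),8,-1)+[(up,Rt,-1)])
E
```

```text
[0.48856526 0.15915024 0.15005   ]
{"delta_rot":[0.0, 0.0, 0.0],"travel":[0.016, -0.004, 0.089],"gripper":0.2},
{"delta_rot":[0.0, 0.0, 0.0],"travel":[0.032, -0.008, 0.178],"gripper":0.2},
{"delta_rot":[0.0, 0.0, 0.0],"travel":[0.047, -0.012, 0.267],"gripper":0.2},
{"delta_rot":[0.0, 0.0, 0.0],"travel":[0.047, -0.012, 0.386],"gripper":0.2},
{"delta_rot":[0.0, 0.0, 0.0],"travel":[0.047, -0.012, 0.504],"gripper":0.2},
{"delta_rot":[0.0, 0.0, 0.0],"travel":[0.047, -0.012, 0.623],"gripper":0.2},
{"delta_rot":[0.0, 0.0, 0.0],"travel":[0.047, -0.012, 0.742],"gripper":0.2},
{"delta_rot":[0.0, 0.0, 0.0],"travel":[0.047, -0.012, 0.86],"gripper":0.2},
{"delta_rot":[0.0, 0.0, 0.0],"travel":[0.047, -0.012, 0.86],"gripper":0.2},
up
{"delta_rot":[0.0, 0.0, 0.0],"travel":[0.0, 0.0, -0.121],"gripper":-1},
{"delta_rot":[0.0, 0.0, 0.0],"travel":[0.0, 0.0, -0.241],"gripper":-1},
{"delta_rot":[0.0, 0.0, 0.0],"travel":[0.0, 0.0, -0.362],"gripper":-1},
{"delta_rot":[0.0, 0.0, 0.0],"travel":[0.0, 0.0, -0.483],"gripper":-1},
{"delta_rot":[0.0, 0.0, 0.0],"travel":[0.0, 0.0, -0.604],"gripper":-1},
{"delta_rot":[0.0, 0.0, 0.0],"travel":[0.0, 0.0, -0.725],"gripper":-1},
{"delta_rot":[0.0, 0.0, 0.0],"travel":[0.0, 0.0, -0.846],"gripper":-1},
{"delta_rot":[0.0, 0.0, 0.0],"travel":[0.0, 0.0, -0.966],"gripper":-1},
{"delta_rot":[0.0, 0.0, 0.0],"travel":[0.0, 0.0, -0.966],"gripper":-1},
```

>>> {"fn": "play_rows", "kwargs": {
  "commands": [
    {"delta_rot": [0,0,0],"travel": [0.016,-0.004,0.089],"gripper": 0.2},
    {"delta_rot": [0,0,0],"travel": [0.032,-0.008,0.178],"gripper": 0.2},
    {"delta_rot": [0,0,0],"travel": [0.047,-0.012,0.267],"gripper": 0.2},
    {"delta_rot": [0,0,0],"travel": [0.047,-0.012,0.386],"gripper": 0.2},
    {"delta_rot": [0,0,0],"travel": [0.047,-0.012,0.504],"gripper": 0.2},
    {"delta_rot": [0,0,0],"travel": [0.047,-0.012,0.623],"gripper": 0.2},
    {"delta_rot": [0,0,0],"travel": [0.047,-0.012,0.742],"gripper": 0.2},
    {"delta_rot": [0,0,0],"travel": [0.047,-0.012,0.86],"gripper": 0.2},
    {"delta_rot": [0,0,0],"travel": [0.047,-0.012,0.86],"gripper": 0.2}
  ]
}}

```text
clock: 7.62
tool_pos: [0.4801, 0.1613, 0.0202]
eef_rot: [0.096, 0.995, 0.001, -0.001]
contact_force: [-0.9, -0.4, -0.1]
opening: 0.596
```

>>> {"fn": "play_rows", "kwargs": {
  "commands": [
    {"delta_rot": [0,0,0],"travel": [0,0,0],"gripper": -1},
    {"delta_rot": [0,0,0],"travel": [0,0,0],"gripper": -1},
    {"delta_rot": [0,0,0],"travel": [0,0,0],"gripper": -1},
    {"delta_rot": [0,0,0],"travel": [0,0,0],"gripper": -1},
    {"delta_rot": [0,0,0],"travel": [0,0,0],"gripper": -1},
    {"delta_rot": [0,0,0],"travel": [0,0,0],"gripper": -1},
    {"delta_rot": [0,0,0],"travel": [0,0,0],"gripper": -1},
    {"delta_rot": [0,0,0],"travel": [0,0,0],"gripper": -1}
  ],
  "force": 55
}}

```text
clock: 8.62
tool_pos: [0.4816, 0.1584, 0.021]
eef_rot: [0.098, 0.995, 0.0, 0.0]
contact_force: [-0.1, 0.0, 5.1]
opening: 0.151
```

>>> {"fn": "play_rows", "kwargs": {
  "commands": [
    {"delta_rot": [0,0,0],"travel": [0,0,-0.06],"gripper": -1},
    {"delta_rot": [0,0,0],"travel": [0,0,-0.15],"gripper": -1},
    {"delta_rot": [0,0,0],"travel": [0,0,-0.28],"gripper": -1},
    {"delta_rot": [0,0,0],"travel": [0,0,-0.42],"gripper": -1},
    {"delta_rot": [0,0,0],"travel": [0,0,-0.56],"gripper": -1},
    {"delta_rot": [0,0,0],"travel": [0,0,-0.7],"gripper": -1},
    {"delta_rot": [0,0,0],"travel": [0,0,-0.84],"gripper": -1},
    {"delta_rot": [0,0,0],"travel": [0,0,-0.966],"gripper": -1},
    {"delta_rot": [0,0,0],"travel": [0,0,-0.966],"gripper": -1},
    {"delta_rot": [0,0,0],"travel": [0,0,-0.966],"gripper": -1}
  ]
}}

```text
clock: 9.88
tool_pos: [0.481, 0.1581, 0.1654]
eef_rot: [0.098, 0.995, -0.0, -0.0]
contact_force: [-0.1, -1.1, -1.7]
opening: 0.151
```

```bash
cat >> h.py <<'E'
def pole_obs(c):
    """fit pole axis from depth: shank line etc."""
    s=snap(c); o=viewer.outline_of(c,"pole_grip"); 
    if not o: return s,None,None
    P=cloud(s,cv2.erode(o[0]["pixels"].astype(np.uint8),np.ones((2,2)))>0); return s,P,o[0]["conf"]
def state():
    st=r.get_state(); return np.array(st["tool_pos"]),R.from_quat(st["eef_rot"]),st
E
python3 - <<'E'
from h import *
p,Rt,st=state(); print(st["clock"],p,st["contact_force"],st["moment"],st["opening"])
Rp=Rt*FLIP.inv(); pg=p-Rt.apply([0,0,.019])-Rp.apply([.014,0,0]); print("pred grip",pg, "pred axis",Rp.apply([1,0,0]))
for c in("scene","side"):
    s,P,cf=pole_obs(c)
    if P is None: print(c,"none"); continue
    L=Rp.inv().apply(P-pg); k=(L[:,0]>.068)&(L[:,0]<.158)&(abs(L[:,1])<.012)&(abs(L[:,2])<.015)
    l=cv2.fitLine(L[k].astype(np.float32),cv2.DIST_HUBER,0,.001,.001).ravel(); print(c,cf,k.sum(),"shank in pred frame",l.round(4), "x max",np.percentile(L[abs(L[:,2])<.03][:,0],99).round(4))
    for d in viewer.pinpoint(c,"pole_peg")[:1]: print(d["conf"],d["at"],"pred",proj(s,pg+Rp.apply([.165,.016,0])))
E
```

```text
9.875 [0.48097947 0.15810719 0.16542422] [-0.10591025 -1.0718253  -1.72639432] [-0.01155305 -0.02686948  0.03495128] 0.1514426190271055
pred grip [0.46725935 0.16084283 0.18443145] pred axis [ 9.80824123e-01 -1.94894263e-01 -5.16398763e-04]
scene 0.59 318 shank in pred frame [ 1.      0.0043 -0.0044  0.1127  0.0039  0.003 ] x max 0.1645
0.84 [282.6, 297.7] pred [[279.85150839 299.08661258]]
side 0.74 231 shank in pred frame [0.9999 0.0106 0.006  0.1108 0.0024 0.0037] x max 0.1665
0.66 [265.8, 285.2] pred [[263.955225   288.96422222]]
```

```bash
cat >> h.py <<'E'
GX=.018
EYE=np.array([.5455,-.092,.2445]); YAW=-1.692
HINGE=np.array([.545,-.114,.15])
def peg_to_tool(peg,pitch,yaw=YAW,roll=0,gx=None):
    Rp=poleR(yaw,pitch,roll); return tool_from_pole(peg-Rp.apply([.165,.016,0]),Rp,GX if gx is None else gx)
LAT=poleR(YAW).apply([0,1,0]); OUT=-poleR(YAW).apply([1,0,0])
E
python3 - <<'E'
from h import *
d=np.radians
B=peg_to_tool(EYE+OUT*.035-LAT*.032,d(12)); print(B[0],LAT,OUT)
c=cmd(); print(c[0])
mid=(np.array([.47,.17,.20]),B[1])
plan(interp(c,mid,10,-1)+[(*mid,-1)]*2)
c=cmd(); print("b",c[0])
t=(B[0],B[1]); plan(interp(c,t,6,-1)+[(*t,-1)]*2)
E
```

```text
[0.51899122 0.08735828 0.19535218] [ 0.99266382 -0.12090714  0.        ] [ 0.12090714  0.99266382 -0.        ]
[0.48129968 0.15875789 0.16595   ]
{"delta_rot":[0.005, -0.005, 0.047],"travel":[0.009, 0.006, -0.023],"gripper":-1},
{"delta_rot":[0.01, -0.011, 0.095],"travel":[0.018, 0.012, -0.045],"gripper":-1},
{"delta_rot":[0.015, -0.016, 0.142],"travel":[0.027, 0.018, -0.068],"gripper":-1},
{"delta_rot":[0.02, -0.021, 0.19],"travel":[0.035, 0.024, -0.091],"gripper":-1},
{"delta_rot":[0.025, -0.027, 0.237],"travel":[0.044, 0.029, -0.114],"gripper":-1},
{"delta_rot":[0.03, -0.032, 0.285],"travel":[0.053, 0.035, -0.136],"gripper":-1},
{"delta_rot":[0.035, -0.038, 0.332],"travel":[0.062, 0.041, -0.159],"gripper":-1},
{"delta_rot":[0.04, -0.043, 0.379],"travel":[0.071, 0.047, -0.182],"gripper":-1},
{"delta_rot":[0.045, -0.048, 0.427],"travel":[0.08, 0.053, -0.204],"gripper":-1},
{"delta_rot":[0.05, -0.054, 0.474],"travel":[0.088, 0.059, -0.227],"gripper":-1},
{"delta_rot":[0.05, -0.054, 0.474],"travel":[0.088, 0.059, -0.227],"gripper":-1},
{"delta_rot":[0.05, -0.054, 0.474],"travel":[0.088, 0.059, -0.227],"gripper":-1},
b [0.47007628 0.17000946 0.2       ]
{"delta_rot":[0.0, 0.0, 0.0],"travel":[-0.082, 0.065, 0.023],"gripper":-1},
{"delta_rot":[0.0, 0.0, 0.0],"travel":[-0.163, 0.13, 0.045],"gripper":-1},
{"delta_rot":[0.0, 0.0, 0.0],"travel":[-0.245, 0.195, 0.068],"gripper":-1},
{"delta_rot":[0.0, 0.0, 0.0],"travel":[-0.327, 0.26, 0.091],"gripper":-1},
{"delta_rot":[0.0, 0.0, 0.0],"travel":[-0.409, 0.325, 0.114],"gripper":-1},
{"delta_rot":[0.0, 0.0, 0.0],"travel":[-0.49, 0.39, 0.136],"gripper":-1},
{"delta_rot":[0.0, 0.0, 0.0],"travel":[-0.49, 0.39, 0.136],"gripper":-1},
{"delta_rot":[0.0, 0.0, 0.0],"travel":[-0.49, 0.39, 0.136],"gripper":-1},
```

>>> {"fn": "play_rows", "kwargs": {
  "commands": [
    {"delta_rot": [0.005,-0.005,0.047],"travel": [0.009,0.006,-0.023],"gripper": -1},
    {"delta_rot": [0.01,-0.011,0.095],"travel": [0.018,0.012,-0.045],"gripper": -1},
    {"delta_rot": [0.015,-0.016,0.142],"travel": [0.027,0.018,-0.068],"gripper": -1},
    {"delta_rot": [0.02,-0.021,0.19],"travel": [0.035,0.024,-0.091],"gripper": -1},
    {"delta_rot": [0.025,-0.027,0.237],"travel": [0.044,0.029,-0.114],"gripper": -1},
    {"delta_rot": [0.03,-0.032,0.285],"travel": [0.053,0.035,-0.136],"gripper": -1},
    {"delta_rot": [0.035,-0.038,0.332],"travel": [0.062,0.041,-0.159],"gripper": -1},
    {"delta_rot": [0.04,-0.043,0.379],"travel": [0.071,0.047,-0.182],"gripper": -1},
    {"delta_rot": [0.045,-0.048,0.427],"travel": [0.08,0.053,-0.204],"gripper": -1},
    {"delta_rot": [0.05,-0.054,0.474],"travel": [0.088,0.059,-0.227],"gripper": -1},
    {"delta_rot": [0.05,-0.054,0.474],"travel": [0.088,0.059,-0.227],"gripper": -1},
    {"delta_rot": [0.05,-0.054,0.474],"travel": [0.088,0.059,-0.227],"gripper": -1}
  ]
}}

```text
clock: 11.68
tool_pos: [0.4699, 0.1696, 0.1994]
eef_rot: [0.743, 0.661, -0.079, 0.069]
contact_force: [0.2, 0.3, -1.4]
opening: 0.149
```

>>> {"fn": "play_rows", "kwargs": {
  "commands": [
    {"delta_rot": [0,0,0],"travel": [-0.082,0.065,0.023],"gripper": -1},
    {"delta_rot": [0,0,0],"travel": [-0.163,0.13,0.045],"gripper": -1},
    {"delta_rot": [0,0,0],"travel": [-0.245,0.195,0.068],"gripper": -1},
    {"delta_rot": [0,0,0],"travel": [-0.327,0.26,0.091],"gripper": -1},
    {"delta_rot": [0,0,0],"travel": [-0.409,0.325,0.114],"gripper": -1},
    {"delta_rot": [0,0,0],"travel": [-0.49,0.39,0.136],"gripper": -1},
    {"delta_rot": [0,0,0],"travel": [-0.49,0.39,0.136],"gripper": -1},
    {"delta_rot": [0,0,0],"travel": [-0.49,0.39,0.136],"gripper": -1}
  ]
}}

```text
clock: 12.68
tool_pos: [0.5189, 0.0877, 0.195]
eef_rot: [0.744, 0.66, -0.078, 0.069]
contact_force: [0.4, 0.1, -0.7]
opening: 0.15
```

```bash
cat >> h.py <<'E'
def eyeframe(P): D=np.atleast_2d(P)-EYE; return np.c_[D@OUT,D@LAT,D[:,2]]*1000
def check():
    p,Rt,st=state(); Rp=Rt*FLIP.inv(); pg=p-Rt.apply([0,0,.019])-Rp.apply([GX,0,0]); peg=pg+Rp.apply([.165,.016,0])
    print("clk",st["clock"],"F",st["contact_force"].round(1),"M",st["moment"].round(2),"peg(out,lat,z mm)",eyeframe(peg).round(1),"euler",np.degrees(Rp.as_euler("ZYX")).round(2),"cmd-err mm",((p-cmd()[0])*1e3).round(1))
    for c in("scene","side"):
        s,P,cf=pole_obs(c)
        if P is None: print(c,"none"); continue
        L=Rp.inv().apply(P-pg); k=(L[:,0]>.070)&(L[:,0]<.155)&(abs(L[:,1])<.02)&(abs(L[:,2])<.025)
        if k.sum()<20: print(c,"few",k.sum());continue
        l=cv2.fitLine(L[k].astype(np.float32),cv2.DIST_HUBER,0,.001,.001).ravel()
        m=(l[3:]+l[:3]*(.165-l[3])/l[0])
        print(c,round(cf,2),k.sum(),"shank@165 in pole frame mm",(m*1e3).round(1),"dir",(l[:3]/l[0]).round(3),"xmax",np.percentile(L[abs(L[:,2])<.03][:,0],99).round(4))
        cv2.imwrite(f"pics/now_{c}.png",s["color"][:,:,::-1])
    return pg,Rp,peg
E
python3 - <<'E'
from h import *
pg,Rp,peg=check()
o=[]
for c in("scene","side"):
    im=cv2.imread(f"pics/now_{c}.png"); o.append(cv2.resize(im[110:230,220:350],(390*1,360),interpolation=cv2.INTER_CUBIC))
cv2.imwrite("pics/pair1.png",np.hstack(o))
s=snap("side"); print(proj(s,[peg,EYE,pg]))
E
```

```text
clk 12.675 F [ 0.4  0.1 -0.7] M [ 0.16  0.03 -0.01] peg(out,lat,z mm) [[ 35.3 -31.9  -0.3]] euler [-9.686e+01 -1.202e+01 -2.000e-02] cmd-err mm [-0.1  0.3 -0.4]
scene 0.65 80 shank@165 in pole frame mm [165.   -1.1   5.5] dir [ 1.    -0.042  0.015] xmax 0.1671
side few 0[ WARN:0@5.979] global loadsave.cpp:275 findDecoder imread_('pics/now_side.png'): can't open/read file: check file path/integrity
Traceback (most recent call last):
TypeError: 'NoneType' object is not subscriptable
```

```bash
python3 - <<'E'
from h import *
p,Rt,st=state(); Rp=Rt*FLIP.inv(); pg=p-Rt.apply([0,0,.019])-Rp.apply([GX,0,0]); peg=pg+Rp.apply([.165,.016,0])
o=[]
for c in("scene","side"):
    s=snap(c); im=s["color"][:,:,::-1]; a=proj(s,[peg,EYE,pg+Rp.apply([.165,0,0]),pg+Rp.apply([.165,.03,0])]); print(c,a.round(1).tolist())
    x,y=int(a[1,0]),int(a[1,1]); o.append(cv2.resize(im[y-45:y+55,x-50:x+50],(400,400),interpolation=cv2.INTER_CUBIC)); print("crop origin",x-50,y-45)
cv2.imwrite("pics/pair1.png",np.hstack(o))
E
```

```text
scene [[304.4, 174.2], [281.9, 164.3], [313.4, 172.8], [296.5, 175.3]]
crop origin 231 119
side [[309.7, 183.6], [294.3, 170.9], [317.6, 183.5], [302.8, 183.8]]
crop origin 244 125
```

View pics/pair1.png

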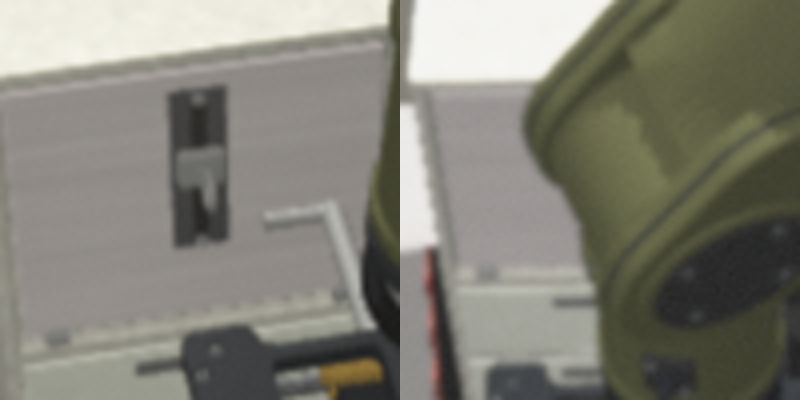

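```bash
sed -i 's/^EYE=.*/EYE=np.array([.5445,-.092,.2400])/' h.py; cat >> h.py <<'E'
def pair(name,n=50):
    p,Rt,st=state(); Rp=Rt*FLIP.inv(); pg=p-Rt.apply([0,0,.019])-Rp.apply([GX,0,0])
    s=snap("scene"); a=proj(s,[EYE,pg+Rp.apply([.165,0,0]),pg+Rp.apply([.165,.03,0])]); x,y=a[0].astype(int)
    print("origin",x-n,y-n,"eye,shankend,tip",a.round(1).tolist(),"F",st["contact_force"].round(1),"M",st["moment"].round(2),st["clock"])
    im=s["color"][y-n:y+n,x-n:x+n,::-1]; cv2.imwrite(f"pics/{name}.png",cv2.resize(im,(600,600),interpolation=cv2.INTER_CUBIC)); return s
E
python3 - <<'E'
from h import *
B=peg_to_tool(EYE-LAT*.030,np.radians(12))
plan(interp(cmd(),B,6,-1)+[(*B,-1)]*2)
E
```

```text
Traceback (most recent call last):
  File "h.py", line 53, in <module>
    def peg_to_tool(peg,pitch,yaw=YAW,roll=0,gx=None):
                                  ^^^
NameError: name 'YAW' is not defined
```

```bash
sed -i 's/^EYE=.*/EYE=np.array([.5445,-.092,.2400]); YAW=-1.692/' h.py
python3 - <<'E'
from h import *
B=peg_to_tool(EYE-LAT*.030,np.radians(12))
plan(interp(cmd(),B,6,-1)+[(*B,-1)]*2)
E
```

```text
{"delta_rot":[0.0, 0.0, 0.0],"travel":[-0.037, 0.001, 0.013],"gripper":-1},
{"delta_rot":[0.0, 0.0, 0.0],"travel":[-0.074, 0.002, 0.026],"gripper":-1},
{"delta_rot":[0.0, 0.0, 0.0],"travel":[-0.111, 0.003, 0.039],"gripper":-1},
{"delta_rot":[0.0, 0.0, 0.0],"travel":[-0.149, 0.004, 0.052],"gripper":-1},
{"delta_rot":[0.0, 0.0, 0.0],"travel":[-0.186, 0.005, 0.066],"gripper":-1},
{"delta_rot":[0.0, 0.0, 0.0],"travel":[-0.223, 0.006, 0.079],"gripper":-1},
{"delta_rot":[0.0, 0.0, 0.0],"travel":[-0.223, 0.006, 0.079],"gripper":-1},
{"delta_rot":[0.0, 0.0, 0.0],"travel":[-0.223, 0.006, 0.079],"gripper":-1},
```

>>> {"fn": "play_rows", "kwargs": {
  "commands": [
    {"delta_rot": [0,0,0],"travel": [-0.037,0.001,0.013],"gripper": -1},
    {"delta_rot": [0,0,0],"travel": [-0.074,0.002,0.026],"gripper": -1},
    {"delta_rot": [0,0,0],"travel": [-0.111,0.003,0.039],"gripper": -1},
    {"delta_rot": [0,0,0],"travel": [-0.149,0.004,0.052],"gripper": -1},
    {"delta_rot": [0,0,0],"travel": [-0.186,0.005,0.066],"gripper": -1},
    {"delta_rot": [0,0,0],"travel": [-0.223,0.006,0.079],"gripper": -1},
    {"delta_rot": [0,0,0],"travel": [-0.223,0.006,0.079],"gripper": -1},
    {"delta_rot": [0,0,0],"travel": [-0.223,0.006,0.079],"gripper": -1}
  ]
}}

```text
clock: 13.98
tool_pos: [0.5159, 0.0523, 0.1905]
eef_rot: [0.744, 0.66, -0.078, 0.07]
contact_force: [-0.3, 0.4, -1.8]
opening: 0.156
```

```bash
python3 - <<'E'
from h import *
s=pair("ins1"); print(check()[2])
m=np.zeros((480,640),bool); m[150:185,270:325]=1
P=cloud(s,m); v,u=np.nonzero(m&(s["z_map"]>0)); D=eyeframe(P)+[22,0,0]
k=(D[:,0]>13)&(D[:,1]>-60)&(D[:,1]<8)&(D[:,2]>-30)
for lo,hi in((-48,-38),(-36,-30),(-30,-20),(-20,-14),(-4,4)):
    q=k&(D[:,1]>lo)&(D[:,1]<hi); print(lo,hi,q.sum(),np.median(D[q],0).round(1),"px",np.c_[u,v][q].mean(0).round(1),"rows",v[q].min() if q.any() else 0,v[q].max() if q.any() else 0)
E
```

```text
origin 232 116 eye,shankend,tip [[282.5, 166.3], [307.7, 162.8], [291.2, 165.1]] F [-0.3  0.4 -1.8] M [ 0.22  0.05 -0.03] 13.975
clk 14.025 F [ 0.7 -0.3 -0.7] M [0.13 0.04 0.02] peg(out,lat,z mm) [[  0.1 -29.7  -0.3]] euler [-9.687e+01 -1.203e+01  1.000e-02] cmd-err mm [ 0.2  0.  -0.3]
scene 0.86 36 shank@165 in pole frame mm [165.   -1.4   5.9] dir [ 1.    -0.083  0.024] xmax 0.166
side few 0
[ 0.51501864 -0.08833902  0.23969662]
-48 -38 105 [ 39.2 -43.6   0.4] px [309.4 169.8] rows 159 184
-36 -30 12 [ 21.7 -33.4   2.4] px [300.8 162.2] rows 161 164
-30 -20 24 [ 22.5 -24.7   3.7] px [297.5 163.7] rows 161 182
-20 -14 124 [213.  -15.5 115.5] px [319.4 171.7] rows 150 184
-4 4 36 [27.7  0.6  4.4] px [282.6 165.7] rows 161 171
```

View pics/ins1.png

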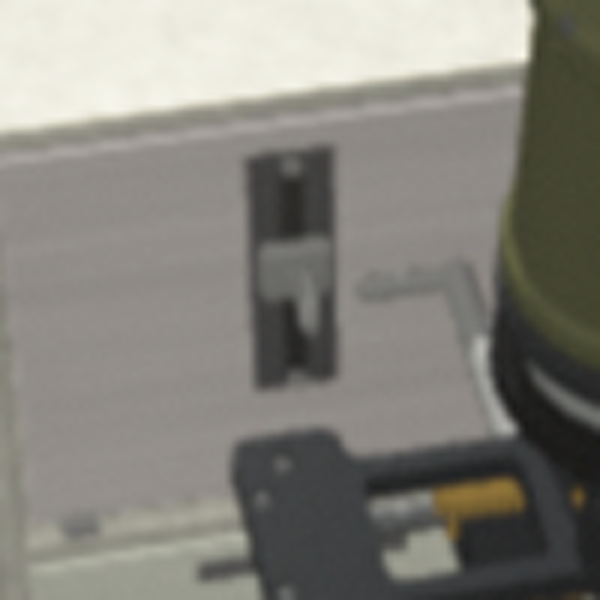

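```bash
sed -i 's/^EYE=.*/EYE=np.array([.5445,-.0906,.2381]); YAW=-1.692/' h.py
python3 - <<'E'
from h import *
f=lambda l:peg_to_tool(EYE+LAT*l,np.radians(12))
A,B,C=f(-.030),f(-.019),f(-.009)
plan(interp(cmd(),A,2,-1)+interp(A,B,3,-1)+interp(B,C,6,-1)+[(*C,-1)])
E
```

```text
{"delta_rot":[0.0, 0.0, 0.0],"travel":[0.006, 0.0, 0.005],"gripper":-1},
{"delta_rot":[0.0, 0.0, 0.0],"travel":[0.012, -0.001, 0.01],"gripper":-1},
{"delta_rot":[0.0, 0.0, 0.0],"travel":[0.012, 0.024, 0.01],"gripper":-1},
{"delta_rot":[0.0, 0.0, 0.0],"travel":[0.012, 0.048, 0.01],"gripper":-1},
{"delta_rot":[0.0, 0.0, 0.0],"travel":[0.012, 0.073, 0.01],"gripper":-1},
{"delta_rot":[0.0, 0.0, 0.0],"travel":[0.012, 0.084, 0.01],"gripper":-1},
{"delta_rot":[0.0, 0.0, 0.0],"travel":[0.012, 0.095, 0.01],"gripper":-1},
{"delta_rot":[0.0, 0.0, 0.0],"travel":[0.012, 0.106, 0.01],"gripper":-1},
{"delta_rot":[0.0, 0.0, 0.0],"travel":[0.012, 0.117, 0.01],"gripper":-1},
{"delta_rot":[0.0, 0.0, 0.0],"travel":[0.012, 0.128, 0.01],"gripper":-1},
{"delta_rot":[0.0, 0.0, 0.0],"travel":[0.012, 0.139, 0.01],"gripper":-1},
{"delta_rot":[0.0, 0.0, 0.0],"travel":[0.012, 0.139, 0.01],"gripper":-1},
```

>>> {"fn": "play_rows", "kwargs": {
  "commands": [
    {"delta_rot": [0,0,0],"travel": [0.006,0,0.005],"gripper": -1},
    {"delta_rot": [0,0,0],"travel": [0.012,-0.001,0.01],"gripper": -1},
    {"delta_rot": [0,0,0],"travel": [0.012,0.024,0.01],"gripper": -1},
    {"delta_rot": [0,0,0],"travel": [0.012,0.048,0.01],"gripper": -1},
    {"delta_rot": [0,0,0],"travel": [0.012,0.073,0.01],"gripper": -1},
    {"delta_rot": [0,0,0],"travel": [0.012,0.084,0.01],"gripper": -1},
    {"delta_rot": [0,0,0],"travel": [0.012,0.095,0.01],"gripper": -1},
    {"delta_rot": [0,0,0],"travel": [0.012,0.106,0.01],"gripper": -1},
    {"delta_rot": [0,0,0],"travel": [0.012,0.117,0.01],"gripper": -1},
    {"delta_rot": [0,0,0],"travel": [0.012,0.128,0.01],"gripper": -1},
    {"delta_rot": [0,0,0],"travel": [0.012,0.139,0.01],"gripper": -1},
    {"delta_rot": [0,0,0],"travel": [0.012,0.139,0.01],"gripper": -1}
  ]
}}

```text
clock: 15.72
tool_pos: [0.5373, 0.0509, 0.1888]
eef_rot: [0.744, 0.66, -0.078, 0.07]
contact_force: [0.1, 0.8, -0.2]
opening: 0.151
```

```bash
python3 - <<'E'
from h import *
s=pair("ins2",40); check()
E
```

```text
origin 242 127 eye,shankend,tip [[282.7, 167.6], [296.1, 165.6], [279.5, 168.0]] F [ 0.1  0.8 -0.2] M [0.19 0.06 0.04] 15.725
clk 15.775 F [ 0.5  0.5 -0.3] M [0.21 0.04 0.09] peg(out,lat,z mm) [[-0.2 -8.3 -0. ]] euler [-9.689e+01 -1.204e+01  6.000e-02] cmd-err mm [ 0.6 -0.4 -0.1]
scene few 17
side few 0
```

View pics/ins2.png

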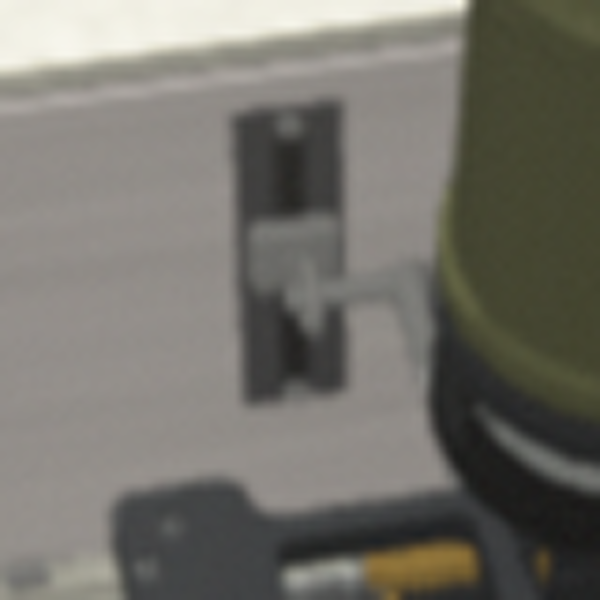

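```bash
cat >> h.py <<'E'
H=.0895; VH=EYE-OUT*.022-Z*H
def arc(th,pitch_deg=None,lat=0.,dr=0.):
    ph=np.radians(12+13*th/1.2 if pitch_deg is None else pitch_deg)
    r0=np.hypot(.022,H); a=np.arctan2(.022,H)+th
    return peg_to_tool(VH+OUT*(r0+dr)*np.sin(a)+Z*(r0+dr)*np.cos(a)+LAT*lat,ph)
E
python3 - <<'E'
from h import *
A=arc(0); plan(interp(cmd(),A,5,-1)+[(*A,-1)])
print("swing1");plan([(*arc(t),-1) for t in np.linspace(.02,.2,10)]+[(*arc(.2),-1)])
E
```

```text
{"delta_rot":[0.0, 0.0, 0.0],"travel":[0.0, 0.012, 0.0],"gripper":-1},
{"delta_rot":[0.0, 0.0, 0.0],"travel":[0.0, 0.024, 0.0],"gripper":-1},
{"delta_rot":[0.0, 0.0, 0.0],"travel":[0.0, 0.036, 0.0],"gripper":-1},
{"delta_rot":[0.0, 0.0, 0.0],"travel":[0.0, 0.048, 0.0],"gripper":-1},
{"delta_rot":[0.0, 0.0, 0.0],"travel":[0.0, 0.06, 0.0],"gripper":-1},
{"delta_rot":[0.0, 0.0, 0.0],"travel":[0.0, 0.06, 0.0],"gripper":-1},
swing1
{"delta_rot":[0.0, -0.001, 0.0],"travel":[0.011, 0.0, 0.004],"gripper":-1},
{"delta_rot":[0.0, -0.002, 0.0],"travel":[0.023, 0.0, 0.009],"gripper":-1},
{"delta_rot":[0.0, -0.003, 0.0],"travel":[0.035, 0.0, 0.013],"gripper":-1},
{"delta_rot":[0.0, -0.005, 0.0],"travel":[0.047, 0.0, 0.018],"gripper":-1},
{"delta_rot":[0.0, -0.006, 0.0],"travel":[0.058, 0.0, 0.024],"gripper":-1},
{"delta_rot":[0.0, -0.007, 0.0],"travel":[0.07, 0.0, 0.029],"gripper":-1},
{"delta_rot":[0.0, -0.008, 0.0],"travel":[0.081, 0.0, 0.035],"gripper":-1},
{"delta_rot":[0.0, -0.009, 0.0],"travel":[0.093, 0.0, 0.041],"gripper":-1},
{"delta_rot":[0.0, -0.011, 0.0],"travel":[0.104, 0.0, 0.047],"gripper":-1},
{"delta_rot":[0.0, -0.012, 0.0],"travel":[0.116, 0.0, 0.053],"gripper":-1},
{"delta_rot":[0.0, -0.012, 0.0],"travel":[0.116, 0.0, 0.053],"gripper":-1},
```

>>> {"fn": "play_rows", "kwargs": {
  "commands": [
    {"delta_rot": [0,0,0],"travel": [0,0.012,0],"gripper": -1},
    {"delta_rot": [0,0,0],"travel": [0,0.024,0],"gripper": -1},
    {"delta_rot": [0,0,0],"travel": [0,0.036,0],"gripper": -1},
    {"delta_rot": [0,0,0],"travel": [0,0.048,0],"gripper": -1},
    {"delta_rot": [0,0,0],"travel": [0,0.06,0],"gripper": -1},
    {"delta_rot": [0,0,0],"travel": [0,0.06,0],"gripper": -1}
  ]
}}

```text
clock: 16.73
tool_pos: [0.5458, 0.0498, 0.1887]
eef_rot: [0.744, 0.66, -0.078, 0.07]
contact_force: [-0.5, 0.8, -1.1]
opening: 0.148
```

>>> {"fn": "play_rows", "kwargs": {
  "commands": [
    {"delta_rot": [0,-0.001,0],"travel": [0.011,0,0.004],"gripper": -1},
    {"delta_rot": [0,-0.002,0],"travel": [0.023,0,0.009],"gripper": -1},
    {"delta_rot": [0,-0.003,0],"travel": [0.035,0,0.013],"gripper": -1},
    {"delta_rot": [0,-0.005,0],"travel": [0.047,0,0.018],"gripper": -1},
    {"delta_rot": [0,-0.006,0],"travel": [0.058,0,0.024],"gripper": -1},
    {"delta_rot": [0,-0.007,0],"travel": [0.07,0,0.029],"gripper": -1},
    {"delta_rot": [0,-0.008,0],"travel": [0.081,0,0.035],"gripper": -1},
    {"delta_rot": [0,-0.009,0],"travel": [0.093,0,0.041],"gripper": -1},
    {"delta_rot": [0,-0.011,0],"travel": [0.104,0,0.047],"gripper": -1},
    {"delta_rot": [0,-0.012,0],"travel": [0.116,0,0.053],"gripper": -1},
    {"delta_rot": [0,-0.012,0],"travel": [0.116,0,0.053],"gripper": -1}
  ]
}}

```text
clock: 18.1
tool_pos: [0.5474, 0.0659, 0.177]
eef_rot: [0.742, 0.659, -0.092, 0.082]
contact_force: [-0.3, -3.7, 1.0]
opening: 0.151
```

```bash
cat >> h.py <<'E'
def hatch_angle(c="scene"):
    s=snap(c); m=np.zeros((480,640),bool); m[90:260,200:345]=1
    P=cloud(s,m); D=P-np.array([.545,-.1145,.15]); o,l,z=D@OUT,D@LAT,D[:,2]
    k=(abs(l)<.08)&(o>-.02)&(o<.16)&(z>-.02)&(z<.16)&(np.hypot(o,z)>.03)
    # hatch sheet: hist of polar angle on the side strips, away from pole/eye
    k&=abs(l+.0)>.02
    a=np.arctan2(o[k],z[k]); h,e=np.histogram(a,60,(-.1,1.5)); i=h.argmax()
    print("hatch angle hist peak",e[i].round(3),h[i],"near",[(e[j].round(2),int(h[j])) for j in h.argsort()[::-1][:6]]); return s
E
python3 - <<'E'
from h import *
pair("sw1",60); check(); hatch_angle()
E
```

```text
origin 222 107 eye,shankend,tip [[282.7, 167.6], [293.8, 175.4], [277.0, 177.9]] F [-0.3 -3.7  1. ] M [-0.69  0.08 -0.03] 18.1
clk 18.15 F [ 0.4 -4.4 -0.3] M [-0.7   0.08 -0.06] peg(out,lat,z mm) [[17.8  0.2 -6.6]] euler [-96.85 -14.17  -0.  ] cmd-err mm [ 0.1  0.4 -0.5]
scene 0.85 23 shank@165 in pole frame mm [165.   -2.    7.4] dir [ 1.    -0.164  0.028] xmax 0.1671
side few 0
hatch angle hist peak 0.167 894 near [(np.float64(0.17), 894), (np.float64(0.14), 734), (np.float64(0.11), 136), (np.float64(-0.02), 127), (np.float64(0.01), 121), (np.float64(0.19), 81)]
```

View pics/sw1.png

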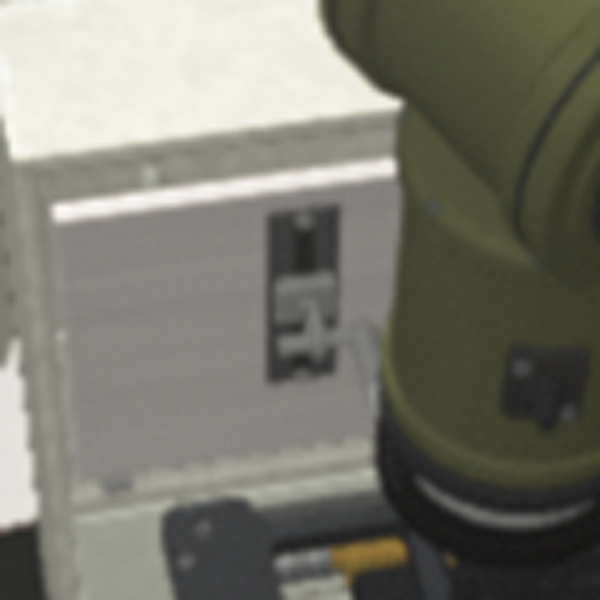

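```bash
python3 - <<'E'
from h import *
plan([(*arc(t),-1) for t in np.linspace(.23,.53,11)]+[(*arc(.53),-1)])
E
```

```text
{"delta_rot":[0.0, -0.002, 0.0],"travel":[0.017, 0.0, 0.009],"gripper":-1},
{"delta_rot":[0.0, -0.003, 0.0],"travel":[0.034, 0.0, 0.019],"gripper":-1},
{"delta_rot":[0.0, -0.005, 0.0],"travel":[0.051, 0.0, 0.03],"gripper":-1},
{"delta_rot":[0.0, -0.007, 0.0],"travel":[0.068, 0.0, 0.041],"gripper":-1},
{"delta_rot":[0.0, -0.009, 0.0],"travel":[0.085, 0.0, 0.052],"gripper":-1},
{"delta_rot":[0.0, -0.011, 0.0],"travel":[0.101, 0.0, 0.064],"gripper":-1},
{"delta_rot":[0.0, -0.012, 0.0],"travel":[0.117, 0.0, 0.077],"gripper":-1},
{"delta_rot":[0.0, -0.014, 0.0],"travel":[0.133, 0.0, 0.09],"gripper":-1},
{"delta_rot":[0.0, -0.016, 0.0],"travel":[0.149, 0.0, 0.103],"gripper":-1},
{"delta_rot":[0.0, -0.018, 0.0],"travel":[0.164, 0.0, 0.117],"gripper":-1},
{"delta_rot":[0.0, -0.02, 0.0],"travel":[0.179, 0.0, 0.132],"gripper":-1},
{"delta_rot":[0.0, -0.02, 0.0],"travel":[0.179, 0.0, 0.132],"gripper":-1},
```

>>> {"fn": "play_rows", "kwargs": {
  "commands": [
    {"delta_rot": [0,-0.002,0],"travel": [0.017,0,0.009],"gripper": -1},
    {"delta_rot": [0,-0.003,0],"travel": [0.034,0,0.019],"gripper": -1},
    {"delta_rot": [0,-0.005,0],"travel": [0.051,0,0.03],"gripper": -1},
    {"delta_rot": [0,-0.007,0],"travel": [0.068,0,0.041],"gripper": -1},
    {"delta_rot": [0,-0.009,0],"travel": [0.085,0,0.052],"gripper": -1},
    {"delta_rot": [0,-0.011,0],"travel": [0.101,0,0.064],"gripper": -1},
    {"delta_rot": [0,-0.012,0],"travel": [0.117,0,0.077],"gripper": -1},
    {"delta_rot": [0,-0.014,0],"travel": [0.133,0,0.09],"gripper": -1},
    {"delta_rot": [0,-0.016,0],"travel": [0.149,0,0.103],"gripper": -1},
    {"delta_rot": [0,-0.018,0],"travel": [0.164,0,0.117],"gripper": -1},
    {"delta_rot": [0,-0.02,0],"travel": [0.179,0,0.132],"gripper": -1},
    {"delta_rot": [0,-0.02,0],"travel": [0.179,0,0.132],"gripper": -1}
  ]
}}

```text
clock: 19.9
tool_pos: [0.5499, 0.0871, 0.151]
eef_rot: [0.739, 0.656, -0.116, 0.102]
contact_force: [-0.3, -1.6, 0.9]
opening: 0.154
```

```bash
python3 - <<'E'
from h import *
check(); hatch_angle()
plan([(*arc(t),-1) for t in np.linspace(.56,.86,11)]+[(*arc(.86),-1)])
E
```

```text
clk 19.9 F [-0.3 -1.6  0.9] M [-0.35  0.11 -0.01] peg(out,lat,z mm) [[ 42.9   0.1 -24.1]] euler [-9.684e+01 -1.777e+01 -2.000e-02] cmd-err mm [ 0.   0.6 -0.7]
scene 0.56 63 shank@165 in pole frame mm [165.   -2.8   7.7] dir [ 1.    -0.089  0.008] xmax 0.1671
side few 0
hatch angle hist peak 0.46 630 near [(np.float64(0.46), 630), (np.float64(0.49), 574), (np.float64(0.01), 126), (np.float64(-0.02), 115), (np.float64(0.43), 82), (np.float64(-0.07), 75)]
{"delta_rot":[0.0, -0.001, 0.0],"travel":[0.016, 0.0, 0.014],"gripper":-1},
{"delta_rot":[0.0, -0.003, 0.0],"travel":[0.031, 0.0, 0.028],"gripper":-1},
{"delta_rot":[0.0, -0.005, 0.0],"travel":[0.046, 0.0, 0.043],"gripper":-1},
{"delta_rot":[0.0, -0.007, 0.0],"travel":[0.061, 0.0, 0.059],"gripper":-1},
{"delta_rot":[0.0, -0.009, 0.0],"travel":[0.075, 0.0, 0.074],"gripper":-1},
{"delta_rot":[0.0, -0.01, 0.0],"travel":[0.089, 0.0, 0.091],"gripper":-1},
{"delta_rot":[0.0, -0.012, 0.0],"travel":[0.103, 0.0, 0.107],"gripper":-1},
{"delta_rot":[0.0, -0.014, 0.0],"travel":[0.116, 0.0, 0.125],"gripper":-1},
{"delta_rot":[0.0, -0.016, 0.0],"travel":[0.129, 0.0, 0.142],"gripper":-1},
{"delta_rot":[0.0, -0.018, 0.0],"travel":[0.142, 0.0, 0.16],"gripper":-1},
{"delta_rot":[0.0, -0.019, 0.0],"travel":[0.154, 0.0, 0.179],"gripper":-1},
{"delta_rot":[0.0, -0.019, 0.0],"travel":[0.154, 0.0, 0.179],"gripper":-1},
```

Hatch at about 0.48, force low; continue.

>>> {"fn": "play_rows", "kwargs": {
  "commands": [
    {"delta_rot": [0,-0.001,0],"travel": [0.016,0,0.014],"gripper": -1},
    {"delta_rot": [0,-0.003,0],"travel": [0.031,0,0.028],"gripper": -1},
    {"delta_rot": [0,-0.005,0],"travel": [0.046,0,0.043],"gripper": -1},
    {"delta_rot": [0,-0.007,0],"travel": [0.061,0,0.059],"gripper": -1},
    {"delta_rot": [0,-0.009,0],"travel": [0.075,0,0.074],"gripper": -1},
    {"delta_rot": [0,-0.01,0],"travel": [0.089,0,0.091],"gripper": -1},
    {"delta_rot": [0,-0.012,0],"travel": [0.103,0,0.107],"gripper": -1},
    {"delta_rot": [0,-0.014,0],"travel": [0.116,0,0.125],"gripper": -1},
    {"delta_rot": [0,-0.016,0],"travel": [0.129,0,0.142],"gripper": -1},
    {"delta_rot": [0,-0.018,0],"travel": [0.142,0,0.16],"gripper": -1},
    {"delta_rot": [0,-0.019,0],"travel": [0.154,0,0.179],"gripper": -1},
    {"delta_rot": [0,-0.019,0],"travel": [0.154,0,0.179],"gripper": -1}
  ]
}}

```text
clock: 21.65
tool_pos: [0.5516, 0.1005, 0.1184]
eef_rot: [0.735, 0.652, -0.138, 0.122]
contact_force: [-0.6, -1.6, 1.7]
opening: 0.151
```

```bash
python3 - <<'E'
from h import *
check(); hatch_angle()
plan([(*arc(t),-1) for t in np.linspace(.88,1.08,10)]+[(*arc(1.08),-1)])
E
```

```text
clk 21.65 F [-0.6 -1.6  1.7] M [-0.25  0.07  0.01] peg(out,lat,z mm) [[ 60.4   0.1 -48.9]] euler [-9.685e+01 -2.119e+01 -1.000e-02] cmd-err mm [ 0.   0.4 -0.8]
scene few 0
side few 0
hatch angle hist peak 0.007 202 near [(np.float64(0.01), 202), (np.float64(-0.02), 154), (np.float64(0.78), 153), (np.float64(-0.05), 101), (np.float64(0.75), 91), (np.float64(-0.1), 85)]
{"delta_rot":[0.0, -0.002, 0.0],"travel":[0.009, 0.0, 0.012],"gripper":-1},
{"delta_rot":[0.0, -0.003, 0.0],"travel":[0.018, 0.0, 0.025],"gripper":-1},
{"delta_rot":[0.0, -0.004, 0.0],"travel":[0.027, 0.0, 0.039],"gripper":-1},
{"delta_rot":[0.0, -0.006, 0.0],"travel":[0.036, 0.0, 0.053],"gripper":-1},
{"delta_rot":[0.0, -0.007, 0.0],"travel":[0.044, 0.0, 0.067],"gripper":-1},
{"delta_rot":[0.0, -0.008, 0.0],"travel":[0.053, 0.0, 0.081],"gripper":-1},
{"delta_rot":[0.0, -0.01, 0.0],"travel":[0.061, 0.0, 0.096],"gripper":-1},
{"delta_rot":[0.0, -0.011, 0.0],"travel":[0.069, 0.0, 0.111],"gripper":-1},
{"delta_rot":[0.0, -0.012, 0.0],"travel":[0.076, 0.0, 0.126],"gripper":-1},
{"delta_rot":[0.0, -0.014, 0.0],"travel":[0.084, 0.0, 0.141],"gripper":-1},
{"delta_rot":[0.0, -0.014, 0.0],"travel":[0.084, 0.0, 0.141],"gripper":-1},
```

>>> {"fn": "play_rows", "kwargs": {
  "commands": [
    {"delta_rot": [0,-0.002,0],"travel": [0.009,0,0.012],"gripper": -1},
    {"delta_rot": [0,-0.003,0],"travel": [0.018,0,0.025],"gripper": -1},
    {"delta_rot": [0,-0.004,0],"travel": [0.027,0,0.039],"gripper": -1},
    {"delta_rot": [0,-0.006,0],"travel": [0.036,0,0.053],"gripper": -1},
    {"delta_rot": [0,-0.007,0],"travel": [0.044,0,0.067],"gripper": -1},
    {"delta_rot": [0,-0.008,0],"travel": [0.053,0,0.081],"gripper": -1},
    {"delta_rot": [0,-0.01,0],"travel": [0.061,0,0.096],"gripper": -1},
    {"delta_rot": [0,-0.011,0],"travel": [0.069,0,0.111],"gripper": -1},
    {"delta_rot": [0,-0.012,0],"travel": [0.076,0,0.126],"gripper": -1},
    {"delta_rot": [0,-0.014,0],"travel": [0.084,0,0.141],"gripper": -1},
    {"delta_rot": [0,-0.014,0],"travel": [0.084,0,0.141],"gripper": -1}
  ]
}}

```text
clock: 23.28
tool_pos: [0.552, 0.1044, 0.0942]
eef_rot: [0.732, 0.649, -0.154, 0.136]
contact_force: [0.6, 0.5, 1.8]
opening: 0.152
```

```bash
python3 - <<'E'
from h import *
pair("sw4",75); check(); hatch_angle()
s=snap("wrist"); cv2.imwrite("pics/w4.png",s["color"][:,:,::-1])
a=cv2.imread("pics/sw4.png"); cv2.imwrite("pics/c4.png",np.hstack([cv2.resize(a,(400,400)),cv2.resize(cv2.imread("pics/w4.png"),(400,400))]))
E
```

```text
origin 207 92 eye,shankend,tip [[282.7, 167.6], [300.5, 219.7], [283.8, 222.5]] F [0.6 0.5 1.8] M [-0.16  0.08 -0.02] 23.275
clk 23.325 F [-0.1  0.   0.9] M [-0.09  0.03 -0.03] peg(out,lat,z mm) [[ 67.6   0.1 -67.3]] euler [-96.87 -23.72  -0.  ] cmd-err mm [ 0.1  0.2 -0.6]
scene 0.82 95 shank@165 in pole frame mm [165.   -1.    9.7] dir [ 1.    -0.002  0.037] xmax 0.1657
side few 0
hatch angle hist peak 0.94 218 near [(np.float64(0.94), 218), (np.float64(0.01), 193), (np.float64(0.91), 175), (np.float64(-0.02), 162), (np.float64(0.97), 115), (np.float64(0.89), 112)]
```

View pics/c4.png

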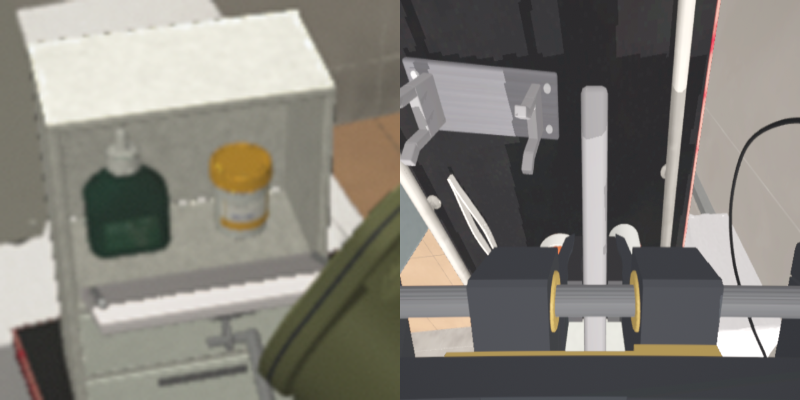

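```bash
python3 - <<'E'
from h import *
plan([(*arc(t,23.7),-1) for t in np.linspace(1.10,1.28,10)]+[(*arc(1.28,23.7),-1)])
E
```

```text
{"delta_rot":[0.0, 0.0, 0.0],"travel":[0.007, 0.0, 0.01],"gripper":-1},
{"delta_rot":[0.0, 0.0, 0.0],"travel":[0.015, 0.0, 0.019],"gripper":-1},
{"delta_rot":[0.0, 0.0, 0.0],"travel":[0.022, 0.0, 0.03],"gripper":-1},
{"delta_rot":[0.0, 0.0, 0.0],"travel":[0.028, 0.0, 0.04],"gripper":-1},
{"delta_rot":[0.0, 0.0, 0.0],"travel":[0.035, 0.0, 0.05],"gripper":-1},
{"delta_rot":[0.0, 0.0, 0.0],"travel":[0.042, 0.0, 0.06],"gripper":-1},
{"delta_rot":[0.0, 0.0, 0.0],"travel":[0.048, 0.0, 0.071],"gripper":-1},
{"delta_rot":[0.0, 0.0, 0.0],"travel":[0.054, 0.0, 0.082],"gripper":-1},
{"delta_rot":[0.0, 0.0, 0.0],"travel":[0.06, 0.0, 0.093],"gripper":-1},
{"delta_rot":[0.0, 0.0, 0.0],"travel":[0.065, 0.0, 0.103],"gripper":-1},
{"delta_rot":[0.0, 0.0, 0.0],"travel":[0.065, 0.0, 0.103],"gripper":-1},
```

>>> {"fn": "play_rows", "kwargs": {
  "commands": [
    {"delta_rot": [0,0,0],"travel": [0.007,0,0.01],"gripper": -1},
    {"delta_rot": [0,0,0],"travel": [0.015,0,0.019],"gripper": -1},
    {"delta_rot": [0,0,0],"travel": [0.022,0,0.03],"gripper": -1},
    {"delta_rot": [0,0,0],"travel": [0.028,0,0.04],"gripper": -1},
    {"delta_rot": [0,0,0],"travel": [0.035,0,0.05],"gripper": -1},
    {"delta_rot": [0,0,0],"travel": [0.042,0,0.06],"gripper": -1},
    {"delta_rot": [0,0,0],"travel": [0.048,0,0.071],"gripper": -1},
    {"delta_rot": [0,0,0],"travel": [0.054,0,0.082],"gripper": -1},
    {"delta_rot": [0,0,0],"travel": [0.06,0,0.093],"gripper": -1},
    {"delta_rot": [0,0,0],"travel": [0.065,0,0.103],"gripper": -1},
    {"delta_rot": [0,0,0],"travel": [0.065,0,0.103],"gripper": -1}
  ]
}}

```text
clock: 25.0
tool_pos: [0.5525, 0.1066, 0.0764]
eef_rot: [0.732, 0.649, -0.154, 0.137]
contact_force: [0.4, -0.2, 2.6]
opening: 0.152
```

```bash
cat >> h.py <<'E'
def hatch2(s=None,show=False):
    """robust: fit inner face/edge line in (out,z), lateral +-75 mm, away from pole"""
    s=s or snap("scene"); P=cloud(s,np.pad(np.ones((200,160),bool),((80,200),(190,290))))
    D=P-np.array([.545,-.1145,.15]); o,l,z=D@OUT,D@LAT,D[:,2]
    k=(l>-.08)&(l<.08)&(o>.03)&(o<.15)&(z>.0)&(z<.15); X=np.c_[o,z][k]
    best=(0,0)
    for th in np.arange(.3,1.45,.01):
        # inner face passes the hinge line; offset free within 12 mm
        n=np.array([np.cos(th),-np.sin(th)]); d=X@n
        h,e=np.histogram(d,24,(-.012,.012)); 
        if h.max()>best[0]: best=(h.max(),th,e[h.argmax()])
    tip=X[np.hypot(*X.T)>.115]; print("hatch fit",best,"tip",np.median(tip,0).round(3),"ang",np.median(np.arctan2(tip[:,0],tip[:,1])).round(3),len(tip))
E
python3 - <<'E'
from h import *
check(); hatch2(hatch_angle())
plan([(*arc(t,23.7),-1) for t in np.linspace(1.29,1.38,8)]+[(*arc(1.38,23.7),-1)])
E
```

```text
clk 25.0 F [ 0.4 -0.2  2.6] M [-0.3   0.   -0.01] peg(out,lat,z mm) [[ 69.8   0.2 -85.1]] euler [-9.689e+01 -2.375e+01  1.000e-02] cmd-err mm [ 0.1 -0.3 -0.4]
scene 0.71 103 shank@165 in pole frame mm [165.   -0.4  11.1] dir [ 1.    -0.004  0.048] xmax 0.1672
side few 0
hatch angle hist peak 1.1 457 near [(np.float64(1.1), 457), (np.float64(1.07), 280), (np.float64(1.05), 186), (np.float64(0.01), 185), (np.float64(-0.02), 178), (np.float64(1.13), 161)]
hatch fit (np.int64(906), np.float64(1.2100000000000009), np.float64(-0.011)) tip [0.124 0.056] ang 1.129 802
{"delta_rot":[0.0, 0.0, 0.0],"travel":[0.003, 0.0, 0.006],"gripper":-1},
{"delta_rot":[0.0, 0.0, 0.0],"travel":[0.007, 0.0, 0.013],"gripper":-1},
{"delta_rot":[0.0, 0.0, 0.0],"travel":[0.01, 0.0, 0.02],"gripper":-1},
{"delta_rot":[0.0, 0.0, 0.0],"travel":[0.013, 0.0, 0.027],"gripper":-1},
{"delta_rot":[0.0, 0.0, 0.0],"travel":[0.016, 0.0, 0.035],"gripper":-1},
{"delta_rot":[0.0, 0.0, 0.0],"travel":[0.019, 0.0, 0.042],"gripper":-1},
{"delta_rot":[0.0, 0.0, 0.0],"travel":[0.022, 0.0, 0.049],"gripper":-1},
{"delta_rot":[0.0, 0.0, 0.0],"travel":[0.025, 0.0, 0.057],"gripper":-1},
{"delta_rot":[0.0, 0.0, 0.0],"travel":[0.025, 0.0, 0.057],"gripper":-1},
```

>>> {"fn": "play_rows", "kwargs": {
  "commands": [
    {"delta_rot": [0,0,0],"travel": [0.003,0,0.006],"gripper": -1},
    {"delta_rot": [0,0,0],"travel": [0.007,0,0.013],"gripper": -1},
    {"delta_rot": [0,0,0],"travel": [0.01,0,0.02],"gripper": -1},
    {"delta_rot": [0,0,0],"travel": [0.013,0,0.027],"gripper": -1},
    {"delta_rot": [0,0,0],"travel": [0.016,0,0.035],"gripper": -1},
    {"delta_rot": [0,0,0],"travel": [0.019,0,0.042],"gripper": -1}
  ]
}}

```text
clock: 26.0
tool_pos: [0.5523, 0.1052, 0.0699]
eef_rot: [0.733, 0.649, -0.155, 0.137]
contact_force: [0.3, -5.7, 5.8]
opening: 0.152
```

```bash
python3 - <<'E'
from h import *
# only 6 of 9 rows sent: fix commanded pose
c=cmd(); R0=c[1]; c=(c[0]+R0.apply(np.array([-.006,0,-.015])*.15),R0); json.dump({"p":c[0].tolist(),"q":R0.as_quat().tolist()},open("cmd.json","w"))
check(); hatch2(hatch_angle())
E
```

```text
clk 26.0 F [ 0.3 -5.7  5.8] M [-1.7  -0.01  0.1 ] peg(out,lat,z mm) [[ 68.5   0.1 -91.3]] euler [-96.96 -23.87   0.  ] cmd-err mm [-0.  -1.8  0.1]
scene 0.91 99 shank@165 in pole frame mm [165.   -1.5  17.5] dir [ 1.    -0.014  0.088] xmax 0.1672
side few 0
hatch angle hist peak 1.1 473 near [(np.float64(1.1), 473), (np.float64(1.07), 272), (np.float64(0.01), 205), (np.float64(1.05), 191), (np.float64(1.13), 190), (np.float64(-0.02), 148)]
hatch fit (np.int64(933), np.float64(1.2100000000000009), np.float64(-0.011)) tip [0.123 0.056] ang 1.13 845
```

```bash
python3 - <<'E'
from h import *
c=cmd(); t=(c[0]-OUT*.0032+Z*.0032,c[1])
plan(interp(c,t,3,-1)+[(*t,-1)])
E
```

```text
{"delta_rot":[0.0, 0.0, 0.0],"travel":[-0.009, 0.0, -0.004],"gripper":-1},
{"delta_rot":[0.0, 0.0, 0.0],"travel":[-0.019, 0.0, -0.007],"gripper":-1},
{"delta_rot":[0.0, 0.0, 0.0],"travel":[-0.028, 0.0, -0.011],"gripper":-1},
{"delta_rot":[0.0, 0.0, 0.0],"travel":[-0.028, 0.0, -0.011],"gripper":-1},
```

>>> {"fn": "play_rows", "kwargs": {
  "commands": [
    {"delta_rot": [0,0,0],"travel": [-0.009,0,-0.004],"gripper": -1},
    {"delta_rot": [0,0,0],"travel": [-0.019,0,-0.007],"gripper": -1},
    {"delta_rot": [0,0,0],"travel": [-0.028,0,-0.011],"gripper": -1},
    {"delta_rot": [0,0,0],"travel": [-0.028,0,-0.011],"gripper": -1}
  ]
}}

```text
clock: 26.75
tool_pos: [0.5521, 0.1051, 0.0723]
eef_rot: [0.732, 0.65, -0.153, 0.136]
contact_force: [0.4, 1.4, 0.5]
opening: 0.147
```

```bash
python3 - <<'E'
from h import *
check(); hatch2(hatch_angle())
s=snap("scene"); cv2.imwrite("pics/end.png",cv2.resize(s["color"][160:260,230:360],None,fx=6,fy=6,interpolation=cv2.INTER_CUBIC)[:,:,::-1])
E
```

```text
clk 26.75 F [0.4 1.4 0.5] M [0.17 0.03 0.06] peg(out,lat,z mm) [[ 68.1   0.1 -89.5]] euler [-96.83 -23.62   0.  ] cmd-err mm [ 0.1  1.3 -0.8]
scene 0.63 64 shank@165 in pole frame mm [165.   -0.6  15.8] dir [1.    0.001 0.064] xmax 0.1665
side none
hatch angle hist peak 1.1 461 near [(np.float64(1.1), 461), (np.float64(1.07), 279), (np.float64(1.05), 182), (np.float64(-0.02), 182), (np.float64(0.01), 177), (np.float64(1.13), 169)]
hatch fit (np.int64(925), np.float64(1.2100000000000009), np.float64(-0.011)) tip [0.123 0.056] ang 1.128 807
```

View pics/end.png

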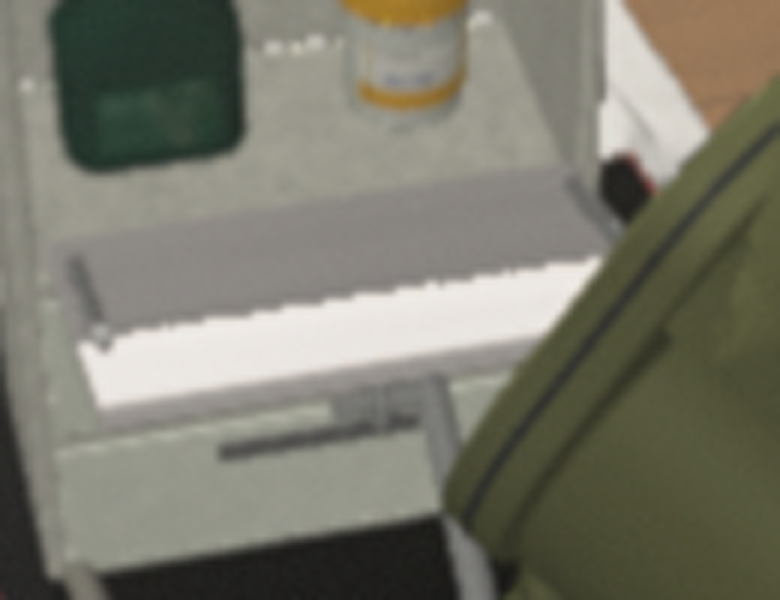

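```bash
python3 - <<'E'
from h import *
c=cmd(); t=(c[0]+OUT*.001-LAT*.023,c[1])
plan(interp(c,t,8,-1)+[(*t,-1)])
c=cmd(); Rp=c[1]*FLIP.inv(); peg=c[0]-c[1].apply([0,0,.019])+Rp.apply([.165-GX,.016,0])
print("level")
ws=[peg_to_tool(peg+OUT*.001*k,np.radians(23.7-23.7*k/9)) for k in range(1,10)]
plan([(*w,-1) for w in ws]+[(*ws[-1],-1)]*2); c=cmd()
print("out"); t=(c[0]+OUT*.09,c[1]); print(t[0]); plan(interp(c,t,6,-1)+[(*t,-1)])
E
```

```text
{"delta_rot":[0.0, 0.0, 0.0],"travel":[0.001, -0.019, 0.0],"gripper":-1},
{"delta_rot":[0.0, 0.0, 0.0],"travel":[0.002, -0.038, -0.001],"gripper":-1},
{"delta_rot":[0.0, 0.0, 0.0],"travel":[0.002, -0.057, -0.001],"gripper":-1},
{"delta_rot":[0.0, 0.0, 0.0],"travel":[0.003, -0.077, -0.001],"gripper":-1},
{"delta_rot":[0.0, 0.0, 0.0],"travel":[0.004, -0.096, -0.002],"gripper":-1},
{"delta_rot":[0.0, 0.0, 0.0],"travel":[0.005, -0.115, -0.002],"gripper":-1},
{"delta_rot":[0.0, 0.0, 0.0],"travel":[0.005, -0.134, -0.002],"gripper":-1},
{"delta_rot":[0.0, 0.0, 0.0],"travel":[0.006, -0.153, -0.003],"gripper":-1},
{"delta_rot":[0.0, 0.0, 0.0],"travel":[0.006, -0.153, -0.003],"gripper":-1},
level
{"delta_rot":[0.0, 0.015, 0.0],"travel":[0.011, 0.001, -0.049],"gripper":-1},
{"delta_rot":[0.0, 0.03, 0.0],"travel":[0.02, 0.001, -0.097],"gripper":-1},
{"delta_rot":[0.0, 0.044, 0.0],"travel":[0.026, 0.001, -0.145],"gripper":-1},
{"delta_rot":[0.0, 0.059, 0.0],"travel":[0.031, 0.001, -0.193],"gripper":-1},
{"delta_rot":[0.0, 0.073, 0.0],"travel":[0.034, 0.001, -0.241],"gripper":-1},
{"delta_rot":[0.
[... 274 characters left out ...]
0.43],"gripper":-1},
{"delta_rot":[0.0, 0.132, 0.0],"travel":[0.023, 0.001, -0.43],"gripper":-1},
{"delta_rot":[0.0, 0.132, 0.0],"travel":[0.023, 0.001, -0.43],"gripper":-1},
out
[0.54384531 0.22580523 0.13077194]
{"delta_rot":[0.0, 0.0, 0.0],"travel":[0.1, 0.0, 0.0],"gripper":-1},
{"delta_rot":[0.0, 0.0, 0.0],"travel":[0.2, 0.0, 0.0],"gripper":-1},
{"delta_rot":[0.0, 0.0, 0.0],"travel":[0.3, 0.0, 0.0],"gripper":-1},
{"delta_rot":[0.0, 0.0, 0.0],"travel":[0.4, 0.0, 0.0],"gripper":-1},
{"delta_rot":[0.0, 0.0, 0.0],"travel":[0.5, 0.0, 0.0],"gripper":-1},
{"delta_rot":[0.0, 0.0, 0.0],"travel":[0.6, 0.001, 0.0],"gripper":-1},
{"delta_rot":[0.0, 0.0, 0.0],"travel":[0.6, 0.001, 0.0],"gripper":-1},
```

>>> {"fn": "play_rows", "kwargs": {
  "commands": [
    {"delta_rot": [0,0,0],"travel": [0.001,-0.019,0],"gripper": -1},
    {"delta_rot": [0,0,0],"travel": [0.002,-0.038,-0.001],"gripper": -1},
    {"delta_rot": [0,0,0],"travel": [0.002,-0.057,-0.001],"gripper": -1},
    {"delta_rot": [0,0,0],"travel": [0.003,-0.077,-0.001],"gripper": -1},
    {"delta_rot": [0,0,0],"travel": [0.004,-0.096,-0.002],"gripper": -1},
    {"delta_rot": [0,0,0],"travel": [0.005,-0.115,-0.002],"gripper": -1},
    {"delta_rot": [0,0,0],"travel": [0.005,-0.134,-0.002],"gripper": -1},
    {"delta_rot": [0,0,0],"travel": [0.006,-0.153,-0.003],"gripper": -1},
    {"delta_rot": [0,0,0],"travel": [0.006,-0.153,-0.003],"gripper": -1}
  ]
}}

```text
clock: 28.18
tool_pos: [0.5291, 0.1073, 0.0728]
eef_rot: [0.732, 0.649, -0.154, 0.136]
contact_force: [0.1, -0.8, -1.4]
opening: 0.149
```

```bash
python3 - <<'E'
from h import *
p,Rt,st=state(); print(st["contact_force"].round(1),st["moment"].round(2),Rt.as_quat().round(3)); hatch2()
s=snap("scene"); cv2.imwrite("pics/end2.png",cv2.resize(s["color"][160:260,230:360],None,fx=6,fy=6,interpolation=cv2.INTER_CUBIC)[:,:,::-1])
E
```

```text
[ 0.1 -0.8 -1.4] [ 0.42  0.02 -0.03] [ 0.732  0.649 -0.154  0.136]
hatch fit (np.int64(973), np.float64(1.2100000000000009), np.float64(-0.011)) tip [0.124 0.056] ang 1.129 989
```

View pics/end2.png

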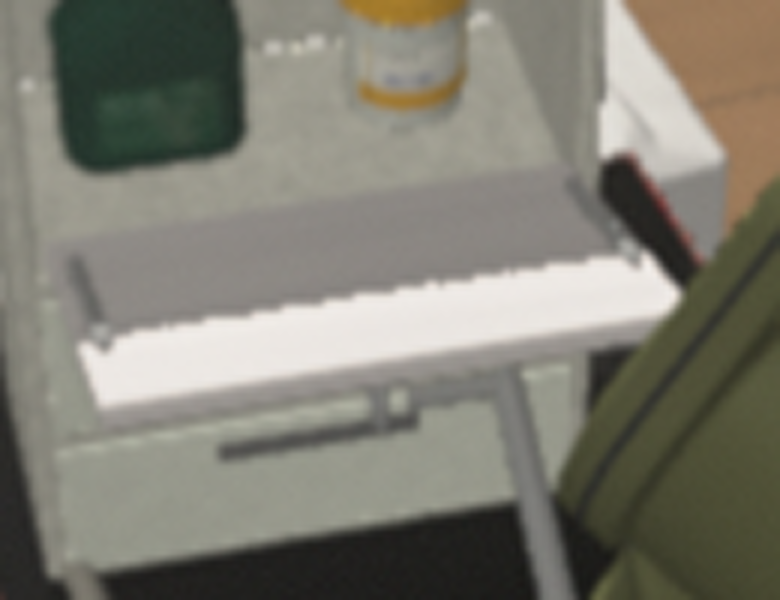

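>>> {"fn": "play_rows", "kwargs": {
  "commands": [
    {"delta_rot": [0,0.015,0],"travel": [0.011,0.001,-0.049],"gripper": -1},
    {"delta_rot": [0,0.03,0],"travel": [0.02,0.001,-0.097],"gripper": -1},
    {"delta_rot": [0,0.044,0],"travel": [0.026,0.001,-0.145],"gripper": -1},
    {"delta_rot": [0,0.059,0],"travel": [0.031,0.001,-0.193],"gripper": -1},
    {"delta_rot": [0,0.073,0],"travel": [0.034,0.001,-0.241],"gripper": -1},
    {"delta_rot": [0,0.088,0],"travel": [0.034,0.001,-0.289],"gripper": -1},
    {"delta_rot": [0,0.103,0],"travel": [0.032,0.001,-0.336],"gripper": -1},
    {"delta_rot": [0,0.117,0],"travel": [0.029,0.001,-0.383],"gripper": -1},
    {"delta_rot": [0,0.132,0],"travel": [0.023,0.001,-0.43],"gripper": -1},
    {"delta_rot": [0,0.132,0],"travel": [0.023,0.001,-0.43],"gripper": -1},
    {"delta_rot": [0,0.132,0],"travel": [0.023,0.001,-0.43],"gripper": -1}
  ]
}}

```text
clock: 29.65
tool_pos: [0.533, 0.1362, 0.1305]
eef_rot: [0.748, 0.663, 0.0, -0.0]
contact_force: [0.5, -0.4, -1.9]
opening: 0.15
```

>>> {"fn": "play_rows", "kwargs": {
  "commands": [
    {"delta_rot": [0,0,0],"travel": [0.1,0,0],"gripper": -1},
    {"delta_rot": [0,0,0],"travel": [0.2,0,0],"gripper": -1},
    {"delta_rot": [0,0,0],"travel": [0.3,0,0],"gripper": -1},
    {"delta_rot": [0,0,0],"travel": [0.4,0,0],"gripper": -1},
    {"delta_rot": [0,0,0],"travel": [0.5,0,0],"gripper": -1},
    {"delta_rot": [0,0,0],"travel": [0.6,0.001,0],"gripper": -1},
    {"delta_rot": [0,0,0],"travel": [0.6,0.001,0],"gripper": -1}
  ]
}}

```text
clock: 30.52
tool_pos: [0.544, 0.2275, 0.1304]
eef_rot: [0.748, 0.664, 0.001, -0.0]
contact_force: [-0.6, -0.1, -0.9]
opening: 0.151
```

```bash
python3 - <<'E'
from h import *
check()
# next: rise to z .2, yaw back to -0.195 over the rest
c=cmd(); Rt=poleR(-.195)*FLIP
g,_=tool_from_pole(np.array([.467,.161,.19]),poleR(-.195),GX)
print(c[0],g)
up=(c[0]+[-.02,-.02,.045],c[1])
plan(interp(c,up,3,-1)+[(*up,-1)])
print("turn"); c=cmd(); plan(interp(c,(g,Rt),10,-1)+[(g,Rt,-1)]*2)
E
```

```text
clk 30.525 F [-0.6 -0.1 -0.9] M [-0.07  0.08  0.01] peg(out,lat,z mm) [[168.7 -22.5 -88.9]] euler [-9.676e+01  8.000e-02  2.000e-02] cmd-err mm [ 0.1  1.7 -0.3]
scene 0.64 75 shank@165 in pole frame mm [165.  -1.  12.] dir [ 1.    -0.036  0.058] xmax 0.1663
side few 0
[0.5439132  0.22579706 0.13078658] [0.48465886 0.1575122  0.171     ]
{"delta_rot":[0.0, 0.0, 0.0],"travel":[-0.049, -0.039, -0.1],"gripper":-1},
{"delta_rot":[0.0, 0.0, 0.0],"travel":[-0.099, -0.078, -0.2],"gripper":-1},
{"delta_rot":[0.0, 0.0, 0.0],"travel":[-0.148, -0.116, -0.3],"gripper":-1},
{"delta_rot":[0.0, 0.0, 0.0],"travel":[-0.148, -0.116, -0.3],"gripper":-1},
turn
{"delta_rot":[0.0, 0.0, -0.048],"travel":[-0.035, -0.022, 0.003],"gripper":-1},
{"delta_rot":[0.0, 0.0, -0.095],"travel":[-0.07, -0.044, 0.006],"gripper":-1},
{"delta_rot":[0.0, 0.0, -0.143],"travel":[-0.105, -0.066, 0.01],"gripper":-1},
{"delta_rot":[0.0, 0.0, -0.19],"travel":[-0.141, -0.089, 0.013],"gripper":-1},
{"delta_rot":[0.0, 0.0, -0.238],"travel":[-0.176, -0.111, 0.016],"gripper":-1},
{"delta_rot":[0.0, 0.0, -0.286],"travel":[-0.211, -0.133, 0.019],"gripper":-1},
{"delta_rot":[0.0, 0.0, -0.333],"travel":[-0.246, -0.155, 0.022],"gripper":-1},
{"delta_rot":[0.0, 0.0, -0.381],"travel":[-0.281, -0.177, 0.025],"gripper":-1},
{"delta_rot":[0.0, 0.0, -0.429],"travel":[-0.316, -0.199, 0.029],"gripper":-1},
{"delta_rot":[0.0, 0.0, -0.476],"travel":[-0.351, -0.222, 0.032],"gripper":-1},
{"delta_rot":[0.0, 0.0, -0.476],"travel":[-0.351, -0.222, 0.032],"gripper":-1},
{"delta_rot":[0.0, 0.0, -0.476],"travel":[-0.351, -0.222, 0.032],"gripper":-1},
```

>>> {"fn": "play_rows", "kwargs": {
  "commands": [
    {"delta_rot": [0,0,0],"travel": [-0.049,-0.039,-0.1],"gripper": -1},
    {"delta_rot": [0,0,0],"travel": [-0.099,-0.078,-0.2],"gripper": -1},
    {"delta_rot": [0,0,0],"travel": [-0.148,-0.116,-0.3],"gripper": -1},
    {"delta_rot": [0,0,0],"travel": [-0.148,-0.116,-0.3],"gripper": -1}
  ]
}}

```text
clock: 31.22
tool_pos: [0.5244, 0.2049, 0.1774]
eef_rot: [0.749, 0.663, 0.001, 0.0]
contact_force: [-0.9, 0.3, -1.4]
opening: 0.15
```

>>> {"fn": "play_rows", "kwargs": {
  "commands": [
    {"delta_rot": [0,0,-0.048],"travel": [-0.035,-0.022,0.003],"gripper": -1},
    {"delta_rot": [0,0,-0.095],"travel": [-0.07,-0.044,0.006],"gripper": -1},
    {"delta_rot": [0,0,-0.143],"travel": [-0.105,-0.066,0.01],"gripper": -1},
    {"delta_rot": [0,0,-0.19],"travel": [-0.141,-0.089,0.013],"gripper": -1},
    {"delta_rot": [0,0,-0.238],"travel": [-0.176,-0.111,0.016],"gripper": -1},
    {"delta_rot": [0,0,-0.286],"travel": [-0.211,-0.133,0.019],"gripper": -1},
    {"delta_rot": [0,0,-0.333],"travel": [-0.246,-0.155,0.022],"gripper": -1},
    {"delta_rot": [0,0,-0.381],"travel": [-0.281,-0.177,0.025],"gripper": -1},
    {"delta_rot": [0,0,-0.429],"travel": [-0.316,-0.199,0.029],"gripper": -1},
    {"delta_rot": [0,0,-0.476],"travel": [-0.351,-0.222,0.032],"gripper": -1},
    {"delta_rot": [0,0,-0.476],"travel": [-0.351,-0.222,0.032],"gripper": -1},
    {"delta_rot": [0,0,-0.476],"travel": [-0.351,-0.222,0.032],"gripper": -1}
  ]
}}

```text
clock: 32.72
tool_pos: [0.485, 0.1576, 0.1707]
eef_rot: [0.099, 0.995, 0.0, 0.0]
contact_force: [0.0, 0.6, -1.4]
opening: 0.151
```

```bash
python3 - <<'E'
from h import *
p,Rt,st=state(); print(st["clock"],p,cmd()[0]); pg,Rp,_=check(); hatch2()
for c in("scene","side"):
    s,P,cf=pole_obs(c); L=Rp.inv().apply(P-pg)
    k=(abs(L[:,1])<.009)&(L[:,0]>-.066)&(L[:,0]<.063)&(abs(L[:,2])<.03)
    if k.sum()>20:
        l=cv2.fitLine(L[k].astype(np.float32),cv2.DIST_HUBER,0,.001,.001).ravel(); print(c,"handle",k.sum(),l.round(4),L[k][:,0].min().round(4))
E
```

```text
32.725 [0.48500262 0.15757035 0.17068337] [0.48459146 0.15756645 0.17096826]
clk 32.725 F [ 0.   0.6 -1.4] M [0.03 0.02 0.03] peg(out,lat,z mm) [[243.8  58.7 -48.3]] euler [-11.36  -0.02   0.04] cmd-err mm [ 0.4  0.  -0.3]
scene 0.87 289 shank@165 in pole frame mm [165.    3.5   9.8] dir [ 1.    -0.003  0.038] xmax 0.1676
side 0.61 188 shank@165 in pole frame mm [165.    2.5  11.4] dir [ 1.    -0.002  0.044] xmax 0.1692
hatch fit (np.int64(939), np.float64(1.2100000000000009), np.float64(-0.011)) tip [0.125 0.056] ang 1.13 971
scene handle 287 [0.9999 0.0093 0.0064 0.0226 0.0061 0.0053] -0.0618
side handle 238 [ 0.9981 -0.0103  0.0611 -0.0127  0.0039  0.0061] -0.0606
```

```bash
python3 - <<'E'
from h import *
G=np.array([.4813,.1588,.040]); Rt=poleR(-.195,-.045)*FLIP
T=lambda dz:(G+[0,0,dz]+Rt.apply([0,0,.019]),Rt)
c=cmd(); plan(interp(c,T(.10),4,-1)+interp(T(.10),T(.04),5,-1)+[(*T(.04),-1)]*2)
E
```

```text
{"delta_rot":[0.0, 0.004, 0.0],"travel":[0.007, 0.001, 0.083],"gripper":-1},
{"delta_rot":[0.0, 0.007, 0.0],"travel":[0.014, 0.002, 0.166],"gripper":-1},
{"delta_rot":[0.0, 0.011, 0.0],"travel":[0.022, 0.003, 0.25],"gripper":-1},
{"delta_rot":[0.0, 0.014, 0.0],"travel":[0.029, 0.004, 0.333],"gripper":-1},
{"delta_rot":[0.0, 0.014, 0.0],"travel":[0.029, 0.004, 0.413],"gripper":-1},
{"delta_rot":[0.0, 0.014, 0.0],"travel":[0.029, 0.004, 0.493],"gripper":-1},
{"delta_rot":[0.0, 0.014, 0.0],"travel":[0.029, 0.004, 0.573],"gripper":-1},
{"delta_rot":[0.0, 0.014, 0.0],"travel":[0.029, 0.004, 0.653],"gripper":-1},
{"delta_rot":[0.0, 0.014, 0.0],"travel":[0.029, 0.004, 0.733],"gripper":-1},
{"delta_rot":[0.0, 0.014, 0.0],"travel":[0.029, 0.004, 0.733],"gripper":-1},
{"delta_rot":[0.0, 0.014, 0.0],"travel":[0.029, 0.004, 0.733],"gripper":-1},
```

>>> {"fn": "play_rows", "kwargs": {
  "commands": [
    {"delta_rot": [0,0.004,0],"travel": [0.007,0.001,0.083],"gripper": -1},
    {"delta_rot": [0,0.007,0],"travel": [0.014,0.002,0.166],"gripper": -1},
    {"delta_rot": [0,0.011,0],"travel": [0.022,0.003,0.25],"gripper": -1},
    {"delta_rot": [0,0.014,0],"travel": [0.029,0.004,0.333],"gripper": -1},
    {"delta_rot": [0,0.014,0],"travel": [0.029,0.004,0.413],"gripper": -1},
    {"delta_rot": [0,0.014,0],"travel": [0.029,0.004,0.493],"gripper": -1},
    {"delta_rot": [0,0.014,0],"travel": [0.029,0.004,0.573],"gripper": -1},
    {"delta_rot": [0,0.014,0],"travel": [0.029,0.004,0.653],"gripper": -1},
    {"delta_rot": [0,0.014,0],"travel": [0.029,0.004,0.733],"gripper": -1},
    {"delta_rot": [0,0.014,0],"travel": [0.029,0.004,0.733],"gripper": -1},
    {"delta_rot": [0,0.014,0],"travel": [0.029,0.004,0.733],"gripper": -1}
  ]
}}

```text
clock: 34.55
tool_pos: [0.4807, 0.1588, 0.0609]
eef_rot: [0.098, 0.995, 0.002, -0.022]
contact_force: [-0.1, 0.6, -1.4]
opening: 0.147
```

```bash
python3 - <<'E'
from h import *
pg,Rp,_=check()
Lv=poleR(-.195)
for c in("scene","side"):
    s,P,cf=pole_obs(c); L=Lv.inv().apply(P-[.4640,.1622,.080])
    k=(abs(L[:,1])<.012)&(L[:,0]>.07)&(L[:,0]<.155)&(abs(L[:,2])<.02); l=cv2.fitLine(L[k].astype(np.float32),cv2.DIST_HUBER,0,.001,.001).ravel(); print(c,"shank level frame",k.sum(),l.round(4))
G=np.array([.4813,.1588,.040]); Rt=poleR(-.195,-.045)*FLIP
T=lambda dz:(G+[0,0,dz]+Rt.apply([0,0,.019]),Rt)
plan(interp(cmd(),T(.0005),9,-1)+[(*T(.0005),-1)]*2)
s=snap("wrist"); cv2.imwrite("pics/w5.png",s["color"][:,:,::-1])
E
```

```text
clk 34.55 F [-0.1  0.6 -1.4] M [ 0.06 -0.04 -0.04] peg(out,lat,z mm) [[ 244.8   55.  -164.7]] euler [-11.21   2.5    0.03] cmd-err mm [ 0.2 -0.2 -0.2]
scene 0.85 225 shank@165 in pole frame mm [165.    3.3  10.2] dir [ 1.    -0.003  0.046] xmax 0.1661
side 0.76 186 shank@165 in pole frame mm [165.    1.9  11.6] dir [1.    0.001 0.041] xmax 0.1687
scene shank level frame 242 [ 1.     -0.004  -0.0019  0.1131  0.0034  0.0037]
side shank level frame 153 [ 1.      0.0023 -0.0014  0.1115  0.0023  0.0048]
{"delta_rot":[0.0, 0.0, 0.0],"travel":[-0.001, 0.0, 0.029],"gripper":-1},
{"delta_rot":[0.0, 0.0, 0.0],"travel":[-0.003, 0.0, 0.058],"gripper":-1},
{"delta_rot":[0.0, 0.0, 0.0],"travel":[-0.004, 0.0, 0.088],"gripper":-1},
{"delta_rot":[0.0, 0.0, 0.0],"travel":[-0.005, 0.0, 0.117],"gripper":-1},
{"delta_rot":[0.0, 0.0, 0.0],"travel":[-0.006, 0.0, 0.146],"gripper":-1},
{"delta_rot":[0.0, 0.0, 0.0],"travel":[-0.008, 0.0, 0.175],"gripper":-1},
{"delta_rot":[0.0, 0.0, 0.0],"travel":[-0.009, 0.0, 0.205],"gripper":-1},
{"delta_rot":[0.0, 0.0, 0.0],"travel":[-0.01, 0.0, 0.234],"gripper":-1},
{"delta_rot":[0.0, 0.0, 0.0],"travel":[-0.012, 0.0, 0.263],"gripper":-1},
{"delta_rot":[0.0, 0.0, 0.0],"travel":[-0.012, 0.0, 0.263],"gripper":-1},
{"delta_rot":[0.0, 0.0, 0.0],"travel":[-0.012, 0.0, 0.263],"gripper":-1},
```

View pics/w5.png

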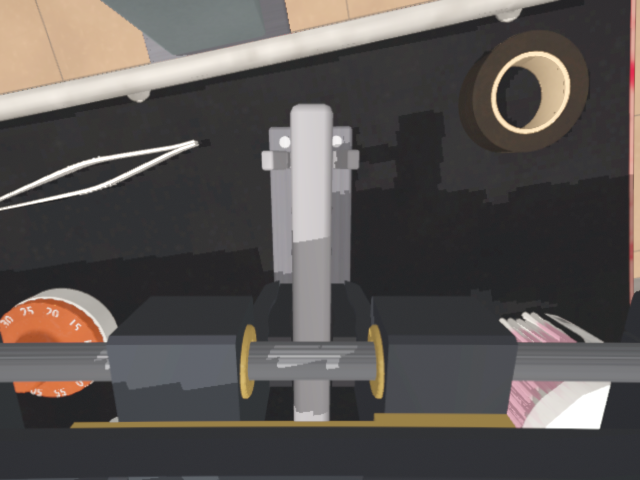

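The wrist view shows the pole level and centred over the saddles: handle centre at column 312, saddle ears at columns 268 and 353. I'll lower it now.

>>> {"fn": "play_rows", "kwargs": {
  "commands": [
    {"delta_rot": [0,0,0],"travel": [-0.001,0,0.029],"gripper": -1},
    {"delta_rot": [0,0,0],"travel": [-0.003,0,0.058],"gripper": -1},
    {"delta_rot": [0,0,0],"travel": [-0.004,0,0.088],"gripper": -1},
    {"delta_rot": [0,0,0],"travel": [-0.005,0,0.117],"gripper": -1},
    {"delta_rot": [0,0,0],"travel": [-0.006,0,0.146],"gripper": -1},
    {"delta_rot": [0,0,0],"travel": [-0.008,0,0.175],"gripper": -1},
    {"delta_rot": [0,0,0],"travel": [-0.009,0,0.205],"gripper": -1},
    {"delta_rot": [0,0,0],"travel": [-0.01,0,0.234],"gripper": -1},
    {"delta_rot": [0,0,0],"travel": [-0.012,0,0.263],"gripper": -1},
    {"delta_rot": [0,0,0],"travel": [-0.012,0,0.263],"gripper": -1},
    {"delta_rot": [0,0,0],"travel": [-0.012,0,0.263],"gripper": -1}
  ]
}}

```text
clock: 36.38
tool_pos: [0.4806, 0.1587, 0.0212]
eef_rot: [0.098, 0.995, 0.002, -0.022]
contact_force: [0.0, -0.0, -1.2]
opening: 0.15
```

```bash
cat >> h.py <<'E'
def rest_check(p0=(.469,.163,.04)):
    Lv=poleR(-.195); p0=np.array(p0)
    for c in("scene","side"):
        s,P,cf=pole_obs(c); L=Lv.inv().apply(P-p0); k=(abs(L[:,1])<.012)&(L[:,0]>.07)&(L[:,0]<.155)&(abs(L[:,2])<.02)
        l=cv2.fitLine(L[k].astype(np.float32),cv2.DIST_HUBER,0,.001,.001).ravel(); print(c,"shank",k.sum(),l.round(4),"x range",np.percentile(L[abs(L[:,2])<.015][:,0],[1,99]).round(4))
E
python3 - <<'E'
from h import *
p,Rt,st=state(); print(p,st["contact_force"].round(1),st["moment"].round(2)); rest_check()
E
```

```text
[0.48061643 0.15874213 0.02117671] [ 0.  -0.  -1.2] [-0.01 -0.05 -0.05]
scene shank 219 [ 1.     -0.0043 -0.0041  0.1127  0.0015  0.0033] x range [-0.0656  0.1626]Traceback (most recent call last):
  File "<stdin>", line 2, in <module>
  File "h.py", line 104, in rest_check
    l=cv2.fitLine(L[k].astype(np.float32),cv2.DIST_HUBER,0,.001,.001).ravel(); print(c,"shank",k.sum(),l.round(4),"x range",np.percentile(L[abs(L[:,2])<.015][:,0],[1,99]).round(4))
      ~~~~~~~~~~~^^^^^^^^^^^^^^^^^^^^^^^^^^^^^^^^^^^^^^^^^^^^^^^^^^^^
cv2.error: OpenCV(4.12.0) /io/opencv/modules/imgproc/src/linefit.cpp:102: error: (-215:Assertion failed) count > 0 in function 'fitLine3D_wods'
```

>>> {"fn": "play_rows", "kwargs": {
  "commands": [
    {"delta_rot": [0,0,0],"travel": [0,0,0.004],"gripper": -1},
    {"delta_rot": [0,0,0],"travel": [0,0,0.007],"gripper": -1},
    {"delta_rot": [0,0,0],"travel": [0,0,0.007],"gripper": -0.5},
    {"delta_rot": [0,0,0],"travel": [0,0,0.007],"gripper": -0.2},
    {"delta_rot": [0,0,0],"travel": [0,0,0.007],"gripper": 0.1},
    {"delta_rot": [0,0,0],"travel": [0,0,0.007],"gripper": 0.2},
    {"delta_rot": [0,0,0],"travel": [0,0,0.007],"gripper": 0.2},
    {"delta_rot": [0,0,0],"travel": [0,0,0.007],"gripper": 0.2}
  ]
}}

```text
clock: 37.58
tool_pos: [0.4806, 0.1587, 0.0202]
eef_rot: [0.098, 0.995, 0.002, -0.022]
contact_force: [-1.0, 0.6, -0.2]
opening: 0.594
```

>>> {"fn": "play_rows", "kwargs": {
  "commands": [
    {"delta_rot": [0,0,0],"travel": [0,0,-0.1],"gripper": 0.2},
    {"delta_rot": [0,0,0],"travel": [0,0,-0.25],"gripper": 0.2},
    {"delta_rot": [0,0,0],"travel": [0,0,-0.4],"gripper": 0.2},
    {"delta_rot": [0,0,0],"travel": [0,0,-0.6],"gripper": 0.2},
    {"delta_rot": [0,0,0],"travel": [0,0,-0.8],"gripper": 0.2},
    {"delta_rot": [0,0,0],"travel": [0,0,-0.95],"gripper": 0.2},
    {"delta_rot": [0,0,0],"travel": [0,0,-0.95],"gripper": 0.2},
    {"delta_rot": [0,0,0],"travel": [0,0,-0.95],"gripper": 0.2}
  ]
}}

```text
clock: 38.58
tool_pos: [0.4863, 0.1571, 0.1624]
eef_rot: [0.098, 0.995, 0.002, -0.022]
contact_force: [-0.1, 0.6, -0.2]
opening: 0.598
```

```bash
python3 - <<'E'
from h import *
p,Rt,st=state(); print(st["clock"],p,st["opening"],st["contact_force"].round(1)); hatch2()
s=snap("wrist"); cv2.imwrite("pics/w6.png",s["color"][:,:,::-1])
s=snap("scene"); 
for n,h in [("bench_timer",0),("specimen_cup",0),("bud_tub",0),("tape_roll",0),("pole_grip",.04),("rest_seat",.04)]:
    for d in viewer.pinpoint("scene",n)[:1]: print(n,round(d["conf"],2),at_height(s,[d["at"]],h).round(4))
try: rest_check()
except Exception as e: print(e)
E
```

```text
38.575 [0.48632284 0.15713353 0.1624142 ] 0.5976969215326914 [-0.1  0.6 -0.2]
hatch fit (np.int64(932), np.float64(1.2100000000000009), np.float64(-0.011)) tip [0.125 0.056] ang 1.13 969
bench_timer 0.84 [[ 0.4969 -0.0007  0.    ]]
specimen_cup 0.85 [[0.5851 0.0185 0.    ]]
bud_tub 0.93 [[0.5627 0.2687 0.    ]]
tape_roll 0.87 [[0.4054 0.2796 0.    ]]
pole_grip 0.9 [[0.4718 0.1636 0.04  ]]
rest_seat 0.84 [[0.4532 0.1634 0.04  ]]
scene shank 226 [ 1.      0.0028 -0.0011  0.1119  0.0017  0.003 ] x range [-0.0649  0.162 ]
side shank 158 [ 9.999e-01  5.000e-04 -1.100e-02  1.106e-01  3.000e-04  4.500e-03] x range [-0.063   0.1644]
```

```bash
python3 -c "
from plant import r
print(r.finish_job())"
```

```text
the job is handed in; nothing more can be done
None
```

The job is handed in: the hatch is down on its stays and the pole is back in its rest. I lifted the pole out, hooked the peg into the eye, swung the hatch down, unhooked, and laid the pole level in both saddles. The clock stood at about 38.6 s.

**Hatch:** the last depth fit gave 1.21 rad. The hatch had also stopped moving while the measured force rose to about 8 N against the stop, the largest force I read. I relieved that before unhooking. A coarser measure from points near the hatch's free edge read about 1.13 rad, which I put down to the hatch's thickness.

**Pole:** it slipped about 0.045 rad in the grip at the stop, so I tilted the tool to level it before laying it down. After release, the scene camera put the shank at the same height and direction as at the start, within about 1 mm. The side camera suggested a tilt of about 0.011 rad.

**Checks that disagreed or were missing:**
- The network's last rest_seat point was about 19 mm from its pole_grip point. It had shifted along the rest by up to 1 cm from its earlier readings, so I trusted the depth fits over it.
- The network's points for the timer, cup and tub were within about 7 mm of their starting values. The tape roll had no reliable starting value to compare against.
- The last wrist picture could not be viewed because the picture limit was reached, so I confirmed the release from the depth fits and a force reading near zero.

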